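# Prime the topping feeder with three turns of its crank

### The job

The hand-cranked topping feeder has just been refilled and its screw must be primed: first stand the open steel pan level on the table with its middle under the feeder's outlet. Then turn the crank clockwise (as seen facing its handle) until the handle is straight down, where the count starts, and from there give it exactly three full turns clockwise, stopping with the handle straight down again and never going on past it, for more would spill. Leave the jar, the canister, the cake-pop stand and the lidded pan where they are.

Things in the scene. Friction and masses are not known exactly. Their poses are not given: they have to be found in the camera images.
- feeder: topping feeder, fixed. Origin on the table straight below the middle of the hopper; x along the level barrel from crank end to outlet end, z up. Grey foot x -110 to 20 mm, y +-60 mm, 12 mm high; column x -63 to -17 mm, y +-25 mm; barrel 62 mm diameter, x -70 to 127 mm, axis 200 mm above the table
- hopper_rim (a point): centre of the round steel hopper's rim, 328 mm above the table, on the feeder's z axis. Cone of 36 mm radius at 232 mm height to 110 mm at 285 mm, then straight up to the rim (113 mm radius); lid knob to 348 mm. It overhangs the outlet, so a tool setting the pan must lean outward there; its rim ends 38 mm short of the handle's middle, so lean outward there too
- outlet (a point): centre of the mouth of the outlet spout (48 mm outer diameter), which points down 125 mm above the table, at x 90 mm, y 0 in the feeder's frame
- crank (a joint): crank angle in rad, growing clockwise as seen facing the handle (about the feeder's +x). 0: handle straight down, where the count starts; at angle a the handle's middle is at x -151, y 65*sin(a), z 200-65*cos(a) mm in the feeder's frame. Counts on over whole turns (three: 18.85); starts at -2.6 to -0.6. Stays where left: dry friction 0.28 N m, 4 to 5 N at the handle
- crank_grip (a point): middle of the crank's wooden handle: a level bar 26 mm in diameter, 82 mm long, parallel to the barrel and pointing away from the feeder (x -111 to -193 mm in its frame), 65 mm off the turning axis. It spins freely on its spindle, so it can be held firmly all the way round without turning the hand. The steel crank arm is at x -97 to -105 mm
- catch_pan: the open, empty steel pan: 176 x 108 x 65 mm high, about 0.24 kg, loose. Origin at the centre of its underside, x along its length, y across, z up. Rim: folded edge 10 mm thick, 16 mm deep (z 49 to 65 mm), upright faces, inner opening 156 x 88 mm; the wall below is 3 mm thick, flush with the rim's inner face
- lidded_pan: bystander: the same pan with a flat steel lid and a small bar handle, 91 mm high in all, beside the open pan, about 45 mm from its -y side. Origin at the centre of its underside
- jar: bystander: clear lidded jar, 80 mm diameter, 125 mm high, near the feeder. Origin at the centre of its underside
- canister: bystander: plain aluminium canister, 76 mm diameter, 135 mm high, near the feeder. Origin at the centre of its underside
- pop_stand: bystander: wooden block 220 x 85 x 36 mm holding eight cake pops, about 117 mm high in all, near the crank. Origin at the centre of its underside
Mind the look-alikes: they are no part of the job. What is shaped like the catch_pan but purple or turquoise is not meant.

How it is judged (in metres and radians):
On the way, in this order (a step that is already met when the one before it is completed fails the run):
1. the open pan stands level on the table with its middle under the outlet (within 25 mm), let go (horizontal distance between catch_pan and outlet below 0.025 m and height (world z) of catch_pan below 0.005 m and angle between catch_pan's own z axis and vertical below 0.06 rad and linear speed of catch_pan below 0.02 m/s and contact force between the fingers and catch_pan below 0.3 N), for 0.2 s.
2. the crank has made three full turns on from straight down and stands straight down again, within 15 degrees (value of joint crank between 18.59 and 19.11 rad and velocity of joint crank between -0.1 and 0.1 rad/s), for 0.2 s.
At the end, for the whole second after the job is handed in: open pan level on the table, at rest, its middle within 25 mm of plumb under the outlet; crank at rest within 15 degrees of straight down, exactly three full turns past the count's start; jar, canister, cake-pop stand and lidded pan within 20 mm of where they were (all of step 2 and horizontal distance between catch_pan and outlet below 0.025 m and height (world z) of catch_pan below 0.005 m and angle between catch_pan's own z axis and vertical below 0.06 rad and linear speed of catch_pan below 0.02 m/s and distance of each of jar, canister, pop_stand, lidded_pan from where it was at the start of the episode below 0.02 m); the robot touches nothing.
It fails at once if the crank is turned up to the start of the count (within 25 degrees) while the pan is not under the outlet (value of joint crank above -0.44 rad and not (horizontal distance between catch_pan and outlet below 0.035 m)).
It fails at once if the crank goes more than 20 degrees past the third full turn (value of joint crank above 19.2 rad).
It fails at once if the crank is turned backward (more than 25 degrees below its lowest starting place) (value of joint crank below -3.04 rad).
It fails at once if the jar, canister, cake-pop stand or lidded pan is shifted more than 30 mm or tipped over (distance of any of jar, canister, pop_stand, lidded_pan from where it was at the start of the episode above 0.03 m or angle between any of jar, canister, pop_stand, lidded_pan's own z axis and vertical above 0.35 rad).
It also fails if it takes over 72 s, if anything falls off the work surface, if the arm or the gripper's body presses on something with over 40 N, if the wrist force passes 120 N, or if a joint passes its speed limit or range.

### The arm

A 6-joint arm with a two-finger parallel gripper is mounted at the origin on the work surface. World frame = base frame: x ahead of the robot, y to its left, z up, the work surface at z = 0. Lengths are in mm, angles in degrees, forces in N, time in s.
With the tool pointing down it reaches from about 350 to 800 mm from the base axis. Payload 7.3 kg.
Tool frame: the origin (TCP) lies on the centre line of the jaws, within the pads' length; the fingertips stand 19 mm ahead of it and the grasp point (between the pads) is the TCP; z points along the fingers, y is the direction in which the jaws open and shut (so a half turn about z gives the same grasp; the last joint's range is limited). The gripper opens to 85 mm and grips with 20 to 120 N. Pads are 22 mm wide; open, the fingers measure 114 mm over their backs; the gripper's body (76 mm by 85 mm) begins 54 mm behind the grasp point. The pads swing forward as they close: fully open they stand 13 mm farther back than shut.
Start: joints at [-77.063, 19.595, 87.324, -0, 73.075, -8.365], TCP at [190.752, -489.138, 250.322] pointing down, gripper open.
Joint ranges: [-145.02, 145.02], [-44.19, 115.74], [2.07, 154.8], [-57.11, 237.11], [16.16, 152.29], [-177.93, 177.93]. Speed limits (degrees/s): [147.25, 147.25, 180, 180, 180, 180].

### API

Orientations are given as a 3x3 rotation matrix whose columns are the frame's x, y, z axes.
In Python, from plant import manip gives the robot as it stands.
- The arm moves only by the tool step_arm, never from a script. Its arguments are lists of equal length, an entry for each row: "turn": the turn, a rotation vector about the tool's x, y, z in rad, a list of three; "translation": the shift along the tool's x, y, z in mm, a list of three; "jaw": the closure, from 0 (fully open) to 1 (shut). A call has exactly 10 rows; each row shifts and turns the commanded pose from where the row before left it, along the tool's axes as they then stand; what a row does not reach is not made up. A row lasts 1/12 s, in which the tool goes at most 41.7 mm and 7.16 degrees, less where a joint would pass 70% of its speed; a pose out of reach is approached as far as the arm can. A call with a gripper value outside its range is refused whole. The fingers move at their own pace and stop on an object; "force" is the grip in N (left out, the last holds). Time passes only in rows, so rows that do not move let the fingers close, or fill a call up. It gives the time, the measured TCP pose, the force and the opening at its end, in the units of the state.
- manip.get_obs(): the state, without advancing time (a new reading comes with each control period).
- manip.grab_frame(name): name is "scene" or "top" or "wrist"; returns (picture, depth): 480x640x3 uint8, red, green, blue; 480x640 float32, mm along the optical axis (not along the pixel's ray), 0 where there is no reading.
- manip.get_calibration(name): a dict with "fx", "fy", "cx", "cy" (pixels), "xyz" and "orientation" of the camera in the world. Camera axes: x right, y down, z forward; pixel columns grow to the right and rows downward; lengths in mm; the calibration is good to about 2 mm. A picture is of the moment at which its call begins: read the wrist's pose just before it. get_calibration takes no time and is no camera call; for the wrist camera it gives the pose at the moment of the call.
- manip.hand_in(): hands the job in, once; it reports no verdict.
The state is a dict: "clock": time; "joints": joint angles; "dq": joint speeds; "joint_torque": joint torques, N m; "eef_pos": TCP position; "orientation": TCP orientation; "wrist_force": force on the tool from outside, world axes, zero at the start; "wrist_torque": the same for the moment, N m; "finger_gap": finger opening in mm.
Only numpy, scipy, OpenCV 4.12 (cv2) and the standard library are available. Lean on these libraries where they do the work, as an engineer would, in place of code of your own. Each camera call takes 0.05 s, during which the arm holds its last target.

## Working session

There is one attempt and no reset: what is moved stays moved. The work goes in short steps, Python scripts to look and compute and a tool call to move; the robot and the scene stay as the last step left them, time stands still between calls to the robot, and variables do not carry over. Pictures are saved under pics/ and viewed, and the job is handed in when it is done.

Besides the shell and the picture viewer there is one more tool, called after "Emit:" by a JSON object that holds its "op" and its "data", one argument or row to a line. step_arm: Moves the arm, as the interface text tells. Its arguments: {"type":"object","properties":{"turn":{"type":"array"},"translation":{"type":"array"},"jaw":{"type":"array"},"force":{"type":"number"}},"required":["turn","translation","jaw"]}

```bash
ls; mkdir -p pics
cat > h.py <<'E'
from plant import manip
import numpy as np, cv2
def grab(n):
    p,d=manip.grab_frame(n); return p,d
def save(n,p): cv2.imwrite('pics/'+n,p[:,:,::-1])
def world(c,u,v,d):
    p=np.array([(u-c['cx'])/c['fx']*d,(v-c['cy'])/c['fy']*d,d]); return np.array(c['xyz'])+np.array(c['orientation'])@p
def plane(c,u,v,z):
    r=np.array(c['orientation'])@np.array([(u-c['cx'])/c['fx'],(v-c['cy'])/c['fy'],1.]); o=np.array(c['xyz']); return o+r*(z-o[2])/r[2]
E
python3 - <<'E'
from h import *
import pickle
for n in('scene','top'):
    c=manip.get_calibration(n);print(n,c)
    p,d=grab(n);save(n+'1.png',p);np.savez(n+'1.npz',p=p,d=d)
print(manip.get_obs())
E
```

```text
pics
scene {'fx': 612.1850258067682, 'fy': 612.1850258067682, 'cx': 321.1452191739593, 'cy': 237.08070498782112, 'xyz': array([ 710.85678052,  651.81268649, 1823.5012838 ]), 'orientation': array([[-0.97638767,  0.19305664, -0.09693424],
       [ 0.21600694,  0.86657982, -0.44986711],
       [-0.00284857, -0.46018317, -0.88781943]])}
top {'fx': 577.68337913199, 'fy': 577.68337913199, 'cx': 329.46186762095147, 'cy': 232.453166739433, 'xyz': array([ 397.87808772, -179.01327289, 2089.73465972]), 'orientation': array([[-0.01696026, -0.99783313,  0.06357191],
       [-0.99967788,  0.01812358,  0.01776735],
       [-0.018881  , -0.0632501 , -0.99781909]])}
{'clock': 0.1, 'joints': array([-7.70623506e+01,  1.96339986e+01,  8.73707445e+01,  5.70568008e-04,
        7.30759037e+01, -8.36528113e+00]), 'dq': array([-0.04590458, -0.0710436 , -0.08516416, -0.04696209, -0.03046694,
       -0.11658365]), 'joint_torque': array([ 2.50512101e-03, -4.34445119e+01, -2.46493256e+01, -2.13860126e-04,
        4.66546553e-03, -5.68673514e-06]), 'eef_pos': array([ 190.68019816, -488.79606608,  249.68753409]), 'orientation': array([[ 9.31673735e-01,  3.63295964e-01, -3.05852467e-04],
       [ 3.63296029e-01, -9.31672747e-01,  1.37395320e-03],
       [ 2.14197245e-04, -1.39119110e-03, -9.99999009e-01]]), 'wrist_force': array([ 1.13187119, -0.07363436, -0.13362523]), 'wrist_torque': array([-0.01133045,  0.0127041 , -0.00063377]), 'finger_gap': 85.60086045139495}
```

View pics/scene1.png

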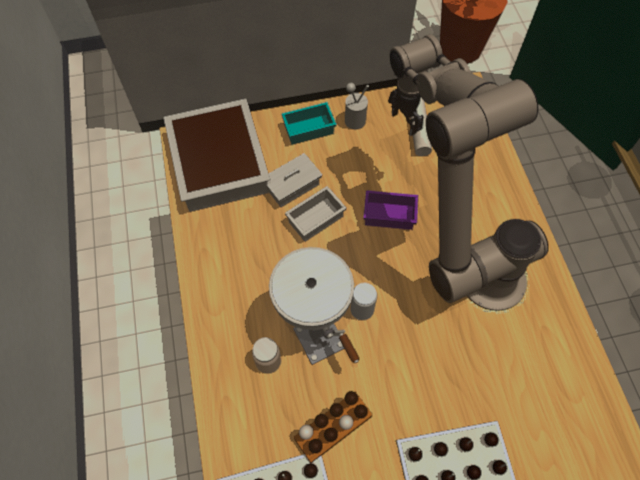

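View pics/top1.png

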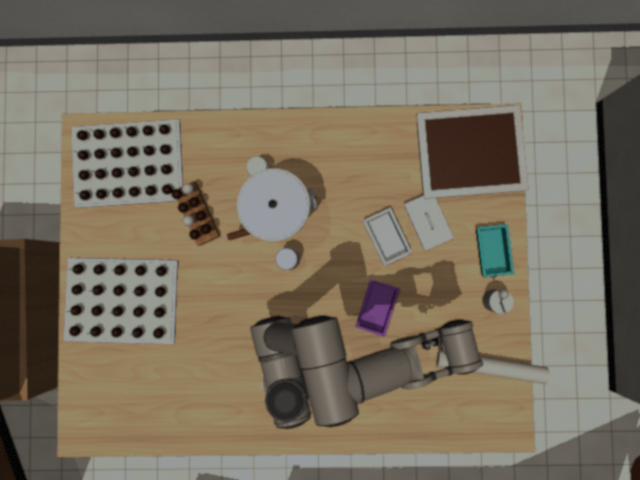

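Candidates for the open pan: grey open tray at scene (315,214)/top (388,236). The lidded pan is at scene (293,178), purple at (391,210), turquoise at (308,122). By the description it is the grey open one. Now I'll measure and crop.

Run:
```python
from h import *
out=[]
for n in('scene','top'):
    z=np.load(n+'1.npz');p,d=z['p'],z['d'];c=manip.get_calibration(n)
    v,u=np.mgrid[:480,:640]
    r=np.stack([(u-c['cx'])/c['fx']*d,(v-c['cy'])/c['fy']*d,d],-1)
    W=np.array(c['xyz'])+r@np.array(c['orientation']).T
    np.save(n+'W.npy',W)
    box={'scene':(slice(150,380),slice(235,400)),'top':(slice(130,280),slice(215,470))}[n]
    s=p[box];k=4 if n=='scene' else 3
    s=cv2.resize(s,None,fx=3,fy=3,interpolation=cv2.INTER_CUBIC)
    save(n+'_crop.png',s[:600,:800])
    pts={'scene':[(311,283),(315,214),(293,178),(365,300),(265,350),(348,347),(315,345)],'top':[(273,203),(388,236),(428,220),(287,259),(257,167),(240,233),(232,236)]}[n]
    for q in pts: print(n,q,W[q[1],q[0]].round(0))
    m=(abs(W[...,2]-328)<8)&(d>0)&(W[...,0]>350)&(W[...,1]>-300)&(W[...,1]<300)
    x=W[m][:,:2].astype(np.float32); 
    (cc,rr)=cv2.minEnclosingCircle(x);print('rim',cc,rr,len(x), x.mean(0), np.percentile(x,[1,99],axis=0))
```

```text
scene (311, 283) [604.  28. 342.]
scene (315, 214) [ 513. -363.    1.]
scene (293, 178) [ 563. -483.   62.]
scene (365, 300) [445.  28. 135.]
scene (265, 350) [760. 110. 123.]
scene (348, 347) [530. 163. 156.]
scene (315, 345) [612.  93.  15.]
rim (602.865478515625, 27.831331253051758) 113.87548828125 4934 [604.7613   32.11682] [[498.9597464  -76.27362816]
 [708.88271484 133.96156067]]
top (273, 203) [602.  23. 342.]
top (388, 236) [ 514. -353.    5.]
top (428, 220) [ 563. -487.   82.]
top (287, 259) [435.   2. 130.]
top (257, 167) [753. 102. 125.]
top (240, 233) [524. 155. 167.]
top (232, 236) [515. 182. 163.]
rim (599.95654296875, 25.073095321655273) 112.64335632324219 3750 [599.3969    24.548754] [[495.67595886 -80.07136124]
 [703.62201111 129.61800018]]
```

```bash
ls -la pics
```

```text
total 1408
drwxr-xr-x 2 agent agent   4096 Dec  6 16:45 .
drwxr-xr-x 3 agent agent   4096 Dec  6 16:45 ..
-rw-r--r-- 1 agent agent 450686 Dec  6 16:45 scene1.png
-rw-r--r-- 1 agent agent 314987 Dec  6 16:45 scene_crop.png
-rw-r--r-- 1 agent agent 385469 Dec  6 16:45 top1.png
-rw-r--r-- 1 agent agent 273039 Dec  6 16:45 top_crop.png
```

Run:
```python
import cv2
a=cv2.imread('pics/scene1.png')[180:390,230:400];cv2.imwrite('pics/sc2.png',cv2.resize(a,None,fx=2.8,fy=2.8,interpolation=2))
```

```text
(no output)
```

View pics/sc2.png

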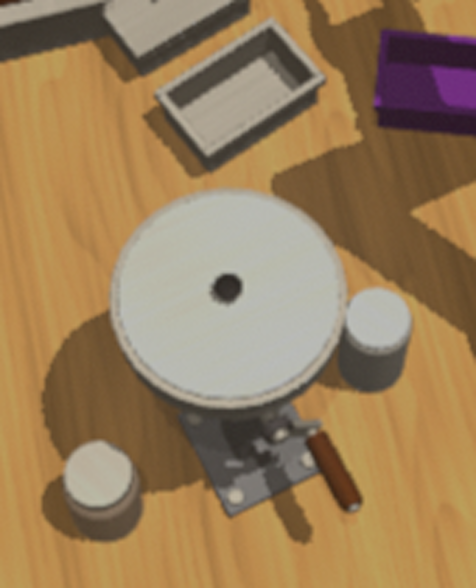

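View pics/top_crop.png

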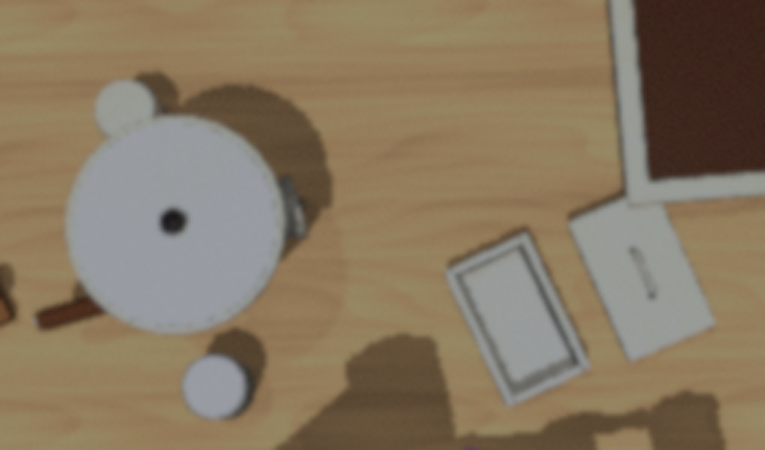

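The crop confirms the open grey pan at sc2 (240,95), with its lidded twin at upper left and purple at right. Next I'll measure the pan, feeder yaw, handle and bystanders.

Run:
```python
from h import *
for n in('scene','top'):
    z=np.load(n+'1.npz');p,d=z['p'],z['d'];W=np.load(n+'W.npy');c=manip.get_calibration(n)
    def reg(x0,x1,y0,y1,z0,z1): return (d>0)&(W[...,0]>x0)&(W[...,0]<x1)&(W[...,1]>y0)&(W[...,1]<y1)&(W[...,2]>z0)&(W[...,2]<z1)
    def rect(m,z,name):
        nl,lab,st,ce=cv2.connectedComponentsWithStats(m.astype(np.uint8))
        i=1+np.argmax(st[1:,4]); v,u=np.nonzero(lab==i)
        x=np.array([plane(c,a,b,z)[:2] for a,b in zip(u,v)],np.float32)
        r=cv2.minAreaRect(x);b=cv2.boxPoints(r);print(n,name,np.round(r[0],1),np.round(r[1],1),round(r[2],1),'zmed',np.median(W[lab==i][:,2]).round(1),len(x)); return r
    rect(reg(400,640,-440,-260,52,80),65,'open')
    rect(reg(420,680,-600,-400,55,85),68,'lid')
    rect(reg(380,480,-40,80,115,150),135,'canister')
    rect(reg(700,800,50,160,110,140),125,'jar')
    hsv=cv2.cvtColor(p,cv2.COLOR_RGB2HSV)
    m=reg(420,640,90,260,100,240)&(hsv[...,1]>110)
    rect(m,150,'handle'); x=W[m]; print(len(x),x.mean(0).round(1)); 
    u_,s,vt=np.linalg.svd(x-x.mean(0),full_matrices=False);print(vt[0].round(3),s.round(0)); t=(x-x.mean(0))@vt[0];print(np.percentile(t,[2,98]))
    rect(reg(450,750,0,300,6,25)&(hsv[...,1]<80),12,'foot')
    # pop block
    m=(reg(480,800,200,420,5,60))&(hsv[...,1]>150)&(hsv[...,2]<190);rect(m,36,'block')
```

```text
scene open [ 515.4 -337.7] [178.8 112.9] 24.5 zmed 62.5 584
scene lid [ 574.3 -480. ] [198.6 118.3] 22.8 zmed 68.5 1460
scene canister [443.3  13.6] [74.9 73.9] 29.9 zmed 132.6 482
scene jar [760.1 110.3] [70.4 69. ] 77.5 zmed 123.8 474
scene handle [528.1 162.4] [26.  89.3] 15.1 zmed 157.0 253
256 [527.9 165.8 156.6]
[ 0.228 -0.973  0.021] [385. 115.  93.]
[-39.24639355  41.38730417]
scene foot [595.1  71.8] [114.7 128.5] 14.9 zmed 12.2 686
scene block [614.9 340. ] [223.4  95.2] 23.8 zmed 34.4 1191
top open [ 510.  -343.9] [175.6 108.6] 24.2 zmed 63.4 453
top lid [ 561.3 -489.9] [177.7 111.1] 22.5 zmed 68.5 1520
top canister [436.7   2.8] [71.3 71.1] 89.0 zmed 133.0 381
top jar [762.5 105.9] [54.7 70.1] 21.7 zmed 123.2 266
top handle [522.1 166. ] [25.6 68.4] 14.9 zmed 157.1 139
139 [521.3 166.6 156.3]
[-0.198  0.98  -0.025] [219.  85.  67.]
[-32.25566674  30.78423359]
top foot [717.9 169.2] [3.7 0. ] 179.6 zmed 7.8 2
top block [656.5 322.2] [46.5 25.8] 33.2 zmed 32.1 41
```

```bash
cat >> h.py <<'E'
from scipy.spatial.transform import Rotation as Ro
def leanR(az,lean):
    "tool y = right of azimuth az; z = forward*sin+down*cos"
    a,l=np.radians(az),np.radians(lean)
    f=np.array([np.cos(a),np.sin(a),0]);y=np.array([np.sin(a),-np.cos(a),0]);z=np.sin(l)*f-np.cos(l)*np.array([0,0,1.])
    return np.c_[np.cross(y,z),y,z]
def go(pos,R=None,R0=None,p0=None):
    o=manip.get_obs();R0=o['orientation'] if R0 is None else R0;p0=o['eef_pos'] if p0 is None else p0
    R=R0 if R is None else R
    rv=Ro.from_matrix(R0.T@R).as_rotvec();t=R.T@(np.array(pos)-p0)
    print('clk',round(o['clock'],2),'turn total',rv.round(4),'deg',np.degrees(np.linalg.norm(rv)).round(1),'| trans after turn',t.round(1),np.linalg.norm(t).round(1), '| trans in present tool axes',(R0.T@(np.array(pos)-p0)).round(1))
def pan_pt(c,yaw,px,py):
    a=np.radians(yaw);return np.array(c)+np.array([px*np.cos(a)-py*np.sin(a),px*np.sin(a)+py*np.cos(a)])
E
python3 - <<'E'
from h import *
g=pan_pt((512,-341),24.3,-55,-49);print(g)
go([g[0],g[1],170],leanR(24.3,30))
E
```

```text
[ 482.03702336 -408.29205028]
clk 0.1 turn total [ 0.0123  0.5232 -0.0515] deg 30.1 | trans after turn [218.8  46.5 218.3] 312.6 | trans in present tool axes [300.7  31.   79.7]
```

Emit:
{"op": "step_arm", "data": {
  "turn": [
    [0.0025,0.1047,-0.0103],
    [0.0025,0.1047,-0.0103],
    [0.0025,0.1047,-0.0103],
    [0.0025,0.1047,-0.0103],
    [0.0025,0.1047,-0.0103],
    [0,0,0],
    [0,0,0],
    [0,0,0],
    [0,0,0],
    [0,0,0]
  ],
  "translation": [
    [0,0,0],
    [0,0,0],
    [0,0,0],
    [0,0,0],
    [0,0,0],
    [27,6,27],
    [27,6,27],
    [27,6,27],
    [27,6,27],
    [27,6,27]
  ],
  "jaw": [0.5,0.5,0.5,0.5,0.5,0.5,0.5,0.5,0.5,0.5]
}}

```text
clock: 0.93
eef_pos: [372.4, -440.1, 200.1]
orientation: [[0.79, 0.41, 0.456], [0.356, -0.912, 0.205], [0.5, 0.0, -0.866]]
wrist_force: [-0.4, -0.5, 0.1]
finger_gap: 42.8
```

Emit:
{"op": "step_arm", "data": {
  "turn": [
    [0,0,0],
    [0,0,0],
    [0,0,0],
    [0,0,0],
    [0,0,0],
    [0,0,0],
    [0,0,0],
    [0,0,0],
    [0,0,0],
    [0,0,0]
  ],
  "translation": [
    [27,6,27],
    [27,6,27],
    [27,5,27],
    [0,0,0],
    [0,0,0],
    [0,0,0],
    [0,0,0],
    [0,0,0],
    [0,0,0],
    [0,0,0]
  ],
  "jaw": [0.5,0.5,0.5,0.5,0.5,0.5,0.5,0.5,0.5,0.5]
}}

```text
clock: 1.77
eef_pos: [478.3, -411.4, 171.7]
orientation: [[0.789, 0.41, 0.457], [0.356, -0.912, 0.204], [0.5, 0.002, -0.866]]
wrist_force: [-0.4, 0.3, 0.5]
finger_gap: 42.7
```

Run:
```python
from h import *
o=manip.get_obs();c=manip.get_calibration('wrist')
p,d=grab('wrist');save('w1.png',p);np.savez('w1.npz',p=p,d=d,**{k:c[k] for k in c})
print(o['eef_pos'],o['orientation'],o['joints'],o['finger_gap'],c)
```

```text
[ 478.33730382 -411.38877204  171.67421337] [[ 0.78945435  0.41017176  0.45664096]
 [ 0.35607765 -0.91200639  0.20360024]
 [ 0.49997054  0.00186655 -0.8660404 ]] [-61.41295239  32.11585031  86.9234154   34.03639705  62.92795643
 -12.04339882] 42.711135955587864 {'fx': 409.28240978649615, 'fy': 409.28240978649615, 'cx': 325.2623474591243, 'cy': 238.3842630270162, 'xyz': array([ 473.44092694, -412.58913268,  313.43115339]), 'orientation': array([[ 0.41048361, -0.882709  ,  0.22875319],
       [-0.91186391, -0.3981045 ,  0.10008502],
       [ 0.00272172, -0.24967504, -0.96832586]])}
```

View pics/w1.png

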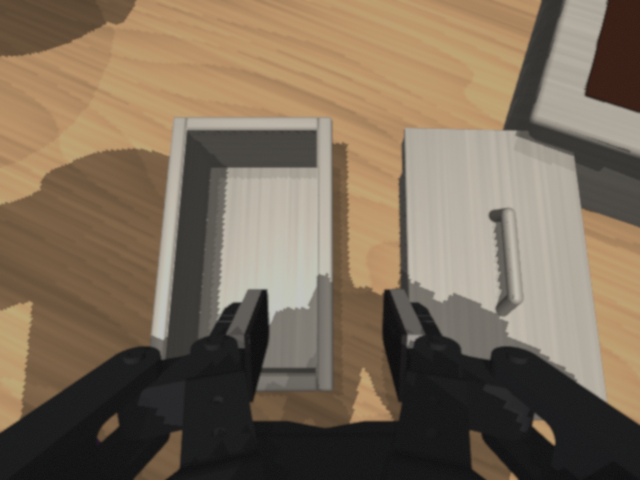

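Run:
```python
from h import *
z=np.load('w1.npz');c={k:z[k] for k in('fx','fy','cx','cy','xyz','orientation')};d=z['d']
for u,v in [(331,119),(331,389),(174,119),(318,131),(318,370),(324,250),(404,130),(404,250)]:
    w=plane(c,u,v,65);print((u,v),w.round(1),'depth z',world(c,u,v,d[v,u]).round(1))
a,b,e=[plane(c,*q,65)[:2] for q in((331,119),(331,389),(174,119))]
dv=a-b;yaw=np.degrees(np.arctan2(dv[1],dv[0]));print('len',np.linalg.norm(dv),'wid',np.linalg.norm(a-e),'yaw',yaw)
cen=(b+e)/2;print('centre',cen)
g=pan_pt(cen,yaw,-55,-49);print(g);go([g[0],g[1],57],leanR(yaw,30))
```

```text
(331, 119) [ 609.9 -356.2   65. ] depth z [ 610.1 -356.1   64.7]
(331, 389) [ 452.3 -426.5   65. ] depth z [ 452.3 -426.5   65. ]
(174, 119) [ 566.1 -259.3   65. ] depth z [ 565.6 -260.1   66.4]
(318, 131) [ 598.1 -351.9   65. ] depth z [ 598.  -351.9   65.2]
(318, 370) [ 458.7 -415.4   65. ] depth z [ 458.6 -415.4   64.1]
(324, 250) [ 525.  -389.3   65. ] depth z [ 524.7 -389.4   66.7]
(404, 130) [ 622.6 -404.3   65. ] depth z [ 621.1 -404.4   67.6]
(404, 250) [ 545.5 -434.7   65. ] depth z [ 548.7 -435.7   53.7]
len 172.62793206356594 wid 106.3044046289927 yaw 24.034761808583482
centre [ 509.20787433 -342.8744048 ]
[ 478.93370613 -410.02702753]
clk 1.82 turn total [-0.0002  0.      0.0039] deg 0.2 | trans after turn [-56.5  -0.9  99.7] 114.6 | trans in present tool axes [-56.5  -1.1  99.7]
```

The wrist view shows the open pan with its right rim at columns 318-331 and rows 119-389. Sizes come to 173x106 mm at yaw 24°, which is consistent. I'm descending and gripping the -y rim.

Emit:
{"op": "step_arm", "data": {
  "turn": [
    [0,0,0],
    [0,0,0],
    [0,0,0],
    [0,0,0],
    [0,0,0],
    [0,0,0],
    [0,0,0],
    [0,0,0],
    [0,0,0],
    [0,0,0]
  ],
  "translation": [
    [-11.3,-0.2,20],
    [-11.3,-0.2,20],
    [-11.3,-0.2,20],
    [-11.3,-0.2,20],
    [-11.3,-0.2,20],
    [0,0,0],
    [0,0,0],
    [0,0,0],
    [0,0,0],
    [0,0,0]
  ],
  "jaw": [0.5,0.5,0.5,0.5,0.5,0.5,0.5,0.5,0.5,0.5]
}}

```text
clock: 2.65
eef_pos: [480.0, -410.1, 58.0]
orientation: [[0.788, 0.412, 0.457], [0.358, -0.911, 0.203], [0.5, 0.004, -0.866]]
wrist_force: [-0.1, 0.5, 0.4]
finger_gap: 42.5
```

Emit:
{"op": "step_arm", "data": {
  "turn": [
    [0,0,0],
    [0,0,0],
    [0,0,0],
    [0,0,0],
    [0,0,0],
    [0,0,0],
    [0,0,0],
    [0,0,0],
    [0,0,0],
    [0,0,0]
  ],
  "translation": [
    [0,0,0],
    [0,0,0],
    [0,0,0],
    [0,0,0],
    [0,0,0],
    [0,0,0],
    [0,0,0],
    [0,0,0],
    [0,0,0],
    [0,0,0]
  ],
  "jaw": [0.95,0.95,0.95,0.95,0.95,0.95,0.95,0.95,0.95,0.95],
  "force": 80
}}

```text
clock: 3.48
eef_pos: [479.9, -409.8, 57.2]
orientation: [[0.789, 0.411, 0.457], [0.357, -0.912, 0.204], [0.5, 0.002, -0.866]]
wrist_force: [-2.3, -1.2, 6.3]
finger_gap: 8.5
```

Emit:
{"op": "step_arm", "data": {
  "turn": [
    [0,0,0],
    [0,0,0],
    [0,0,0],
    [0,0,0],
    [0,0,0],
    [0,0,0],
    [0,0,0],
    [0,0,0],
    [0,0,0],
    [0,0,0]
  ],
  "translation": [
    [3,0,-5.2],
    [4,0,-6.9],
    [4,0,-6.9],
    [3,0,-5.2],
    [0,0,0],
    [0,0,0],
    [0,0,0],
    [0,0,0],
    [0,0,0],
    [0,0,0]
  ],
  "jaw": [0.95,0.95,0.95,0.95,0.95,0.95,0.95,0.95,0.95,0.95]
}}

```text
clock: 4.32
eef_pos: [479.6, -409.2, 84.1]
orientation: [[0.789, 0.412, 0.456], [0.357, -0.911, 0.205], [0.5, 0.001, -0.866]]
wrist_force: [0.5, -0.1, -1.6]
finger_gap: 8.7
```

Run:
```python
from h import *
o=manip.get_obs();print(o['eef_pos'],o['wrist_force'],o['wrist_torque'],o['finger_gap'],o['joints'])
p,d=grab('wrist');save('w2.png',p)
p,d=grab('scene');save('s2.png',cv2.resize(p[120:390,220:460],None,fx=2.2,fy=2.2))
fx=np.array([np.sin(np.radians(14.9)),-np.cos(np.radians(14.9))])
O=np.array([601.3,26.3]);out=O+90*fx
off=np.array([479.9,-409.8])-np.array([509.2,-342.9])
a=np.radians(-9.2);off2=np.array([[np.cos(a),-np.sin(a)],[np.sin(a),np.cos(a)]])@off
for s in(120,0):
    t=out+s*fx+off2;print(s,out,t)
    go([t[0],t[1],o['eef_pos'][2]],leanR(14.9,30))
```

```text
[ 479.59078831 -409.2137507    84.05394518] [ 0.50937273 -0.12417725 -1.56788897] [-0.30707713  0.45795909 -0.02531615] 8.671900476380772 [-61.20328923  38.67656208  91.1805841   37.93331757  54.15973574
 -19.34861026]
120 [624.44195138 -60.67384714] [ 615.67874254 -237.99387399]
clk 4.42 turn total [-0.0813 -0.      0.1425] deg 9.4 | trans after turn [ 151.9 -130.6   87.9] 218.7 | trans in present tool axes [ 168.4 -100.1   97.3]
0 [624.44195138 -60.67384714] [ 584.82280736 -122.02874447]
clk 4.42 turn total [-0.0813 -0.      0.1425] deg 9.4 | trans after turn [ 151.9 -250.6   87.9] 305.9 | trans in present tool axes [ 185.4 -218.5  107. ]
```

View pics/w2.png

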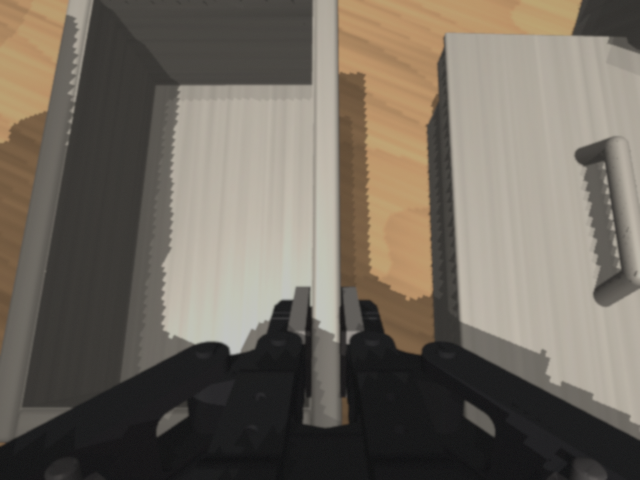

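View pics/s2.png

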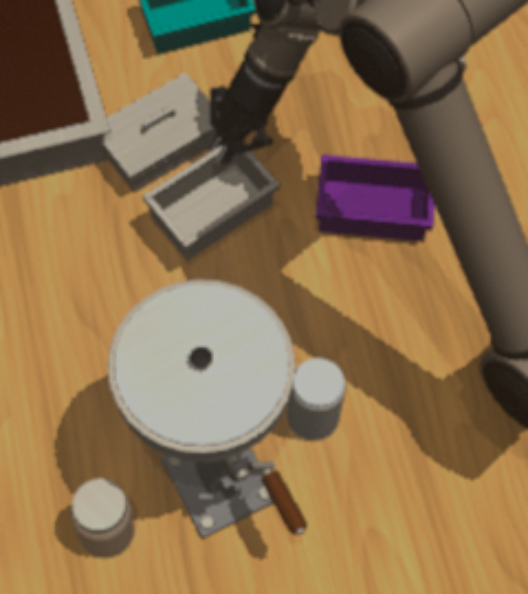

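The pan hangs level in the grip (rim between the fingers at w2 (325,330)), lifted clear of the table and the lidded pan. I'm carrying it to the approach point.

Emit:
{"op": "step_arm", "data": {
  "turn": [
    [0,0,0],
    [0,0,0],
    [-0.0406,0,0.0712],
    [-0.0406,0,0.0712],
    [0,0,0],
    [0,0,0],
    [0,0,0],
    [0,0,0],
    [0,0,0],
    [0,0,0]
  ],
  "translation": [
    [0,-35,0],
    [0,-35,0],
    [0,0,0],
    [0,0,0],
    [27,-10,15.6],
    [27,-10,15.6],
    [27,-10,15.6],
    [27,-10,15.6],
    [27,-10,15.6],
    [27,-10,15.6]
  ],
  "jaw": [0.95,0.95,0.95,0.95,0.95,0.95,0.95,0.95,0.95,0.95]
}}

```text
clock: 5.25
eef_pos: [617.4, -238.3, 84.2]
orientation: [[0.837, 0.257, 0.483], [0.223, -0.966, 0.129], [0.5, 0.0, -0.866]]
wrist_force: [0.3, -0.8, -1.4]
finger_gap: 9.1
```

Emit:
{"op": "step_arm", "data": {
  "turn": [
    [0,0,0],
    [0,0,0],
    [0,0,0],
    [0,0,0],
    [0,0,0],
    [0,0,0],
    [0,0,0],
    [0,0,0],
    [0,0,0],
    [0,0,0]
  ],
  "translation": [
    [0,0,0],
    [0,0,0],
    [0,0,0],
    [0,0,0],
    [0,0,0],
    [0,0,0],
    [0,0,0],
    [0,0,0],
    [0,0,0],
    [0,0,0]
  ],
  "jaw": [0.95,0.95,0.95,0.95,0.95,0.95,0.95,0.95,0.95,0.95]
}}

```text
clock: 6.08
eef_pos: [616.1, -239.6, 84.3]
orientation: [[0.837, 0.257, 0.483], [0.223, -0.966, 0.128], [0.5, 0.0, -0.866]]
wrist_force: [0.2, 0.1, -1.9]
finger_gap: 8.6
```

Run:
```python
from h import *
o=manip.get_obs();print(o['eef_pos'],o['orientation'],o['wrist_force'],o['finger_gap'],o['joints'])
c=manip.get_calibration('wrist');p,d=grab('wrist');save('w3.png',p);np.savez('w3.npz',p=p,d=d,**{k:c[k] for k in c})
p,d=grab('scene');save('s3.png',cv2.resize(p[120:390,220:460],None,fx=2.2,fy=2.2))
go([584.8,-122,84],leanR(14.9,30))
```

```text
[ 616.12073782 -239.61646171   84.26925116] [[ 8.36822866e-01  2.57068308e-01  4.83366709e-01]
 [ 2.22822101e-01 -9.66393141e-01  1.28197534e-01]
 [ 5.00077795e-01  4.26158226e-04 -8.65980379e-01]] [ 0.17949059  0.13028501 -1.94095383] 8.597241031395319 [-38.34654629  36.03576877  96.97438584  43.03402483  35.92807766
   3.68395566]
clk 6.18 turn total [ 0.0003 -0.0001  0.0003] deg 0.0 | trans after turn [  -0.3 -121.6    0.2] 121.6 | trans in present tool axes [-2.000e-01 -1.216e+02  1.000e-01]
```

View pics/w3.png

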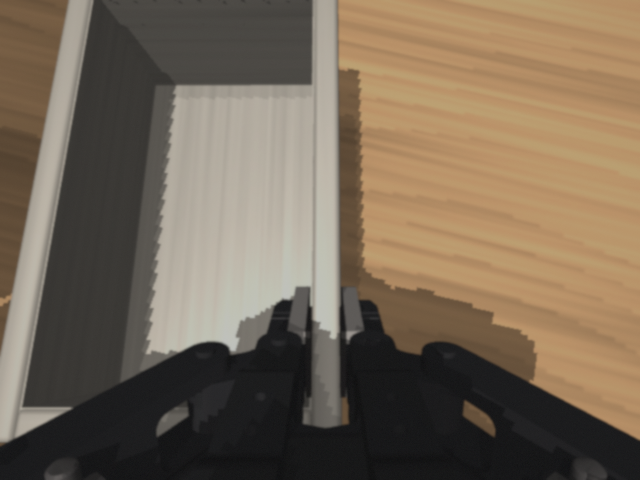

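View pics/s3.png

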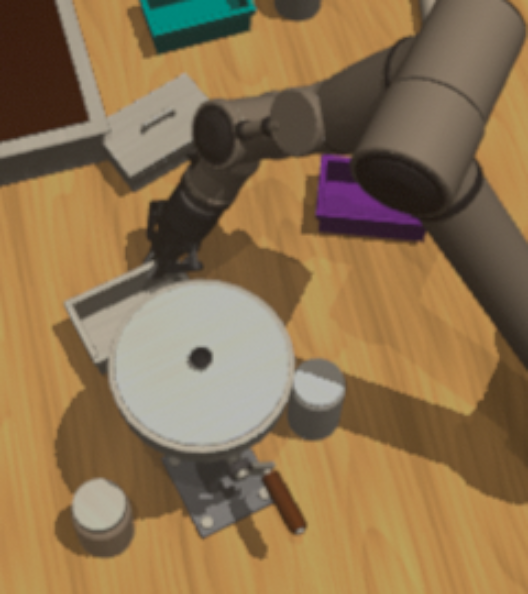

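Emit:
{"op": "step_arm", "data": {
  "turn": [
    [0,0,0],
    [0,0,0],
    [0,0,0],
    [0,0,0],
    [0,0,0],
    [0,0,0],
    [0,0,0],
    [0,0,0],
    [0,0,0],
    [0,0,0]
  ],
  "translation": [
    [0,-12,0],
    [0,-12,0],
    [0,-12,0],
    [0,-12,0],
    [0,-12,0],
    [0,-12,0],
    [0,0,0],
    [0,0,0],
    [0,0,0],
    [0,0,0]
  ],
  "jaw": [0.95,0.95,0.95,0.95,0.95,0.95,0.95,0.95,0.95,0.95]
}}

```text
clock: 7.02
eef_pos: [598.1, -170.6, 84.4]
orientation: [[0.837, 0.257, 0.484], [0.223, -0.966, 0.127], [0.501, 0.001, -0.866]]
wrist_force: [-0.5, -0.2, -2.8]
finger_gap: 8.8
```

Run:
```python
from h import *
o=manip.get_obs();print(o['eef_pos'],o['wrist_force'],o['finger_gap'],o['joints'])
p,d=grab('scene');save('s4.png',cv2.resize(p[120:390,220:460],None,fx=2.2,fy=2.2))
c=manip.get_calibration('wrist');p,d=grab('wrist');save('w4.png',p);np.savez('w4.npz',p=p,d=d,**{k:c[k] for k in c})
```

```text
[ 598.076071   -170.57242291   84.41347367] [-0.54226195 -0.19162061 -2.82034789] 8.834521280292481 [-33.32843239  32.47500636 104.84229254  47.51612307  30.3338685
   2.59669092]
```

View pics/s4.png

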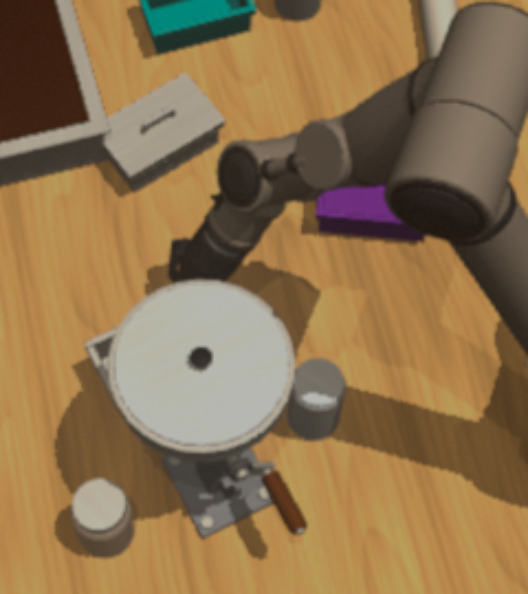

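View pics/w4.png

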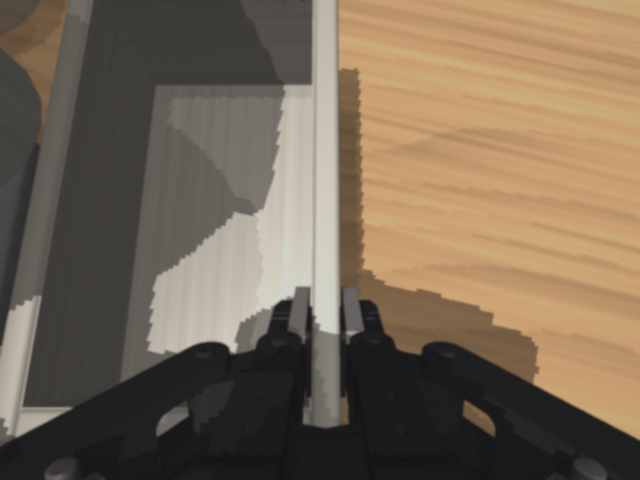

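Emit:
{"op": "step_arm", "data": {
  "turn": [
    [0,0,0],
    [0,0,0],
    [0,0,0],
    [0,0,0],
    [0,0,0],
    [0,0,0],
    [0,0,0],
    [0,0,0],
    [0,0,0],
    [0,0,0]
  ],
  "translation": [
    [0,-10,0],
    [0,-10,0],
    [0,-10,0],
    [0,-10,0],
    [0,-9,0],
    [0,0,0],
    [0,0,0],
    [0,0,0],
    [0,0,0],
    [0,0,0]
  ],
  "jaw": [0.95,0.95,0.95,0.95,0.95,0.95,0.95,0.95,0.95,0.95]
}}

```text
clock: 7.95
eef_pos: [585.3, -123.0, 84.3]
orientation: [[0.837, 0.257, 0.484], [0.223, -0.966, 0.128], [0.5, 0.001, -0.866]]
wrist_force: [-0.2, -0.5, -1.6]
finger_gap: 8.2
```

Run:
```python
from h import *
o=manip.get_obs();print(o['eef_pos'],o['wrist_force'],o['finger_gap'],o['joints'])
c=manip.get_calibration('wrist');p,d=grab('wrist');save('w5.png',p);np.savez('w5.npz',p=p,d=d,**{k:c[k] for k in c})
print(c['xyz'])
```

```text
[ 585.30595201 -123.02609958   84.27476464] [-0.16879638 -0.48645879 -1.61711268] 8.199332623413532 [-29.27508822  30.375939   109.53328858  50.92337246  26.63805181
   2.18686857]
[ 580.24308628 -123.88800182  226.0297462 ]
```

View pics/w5.png

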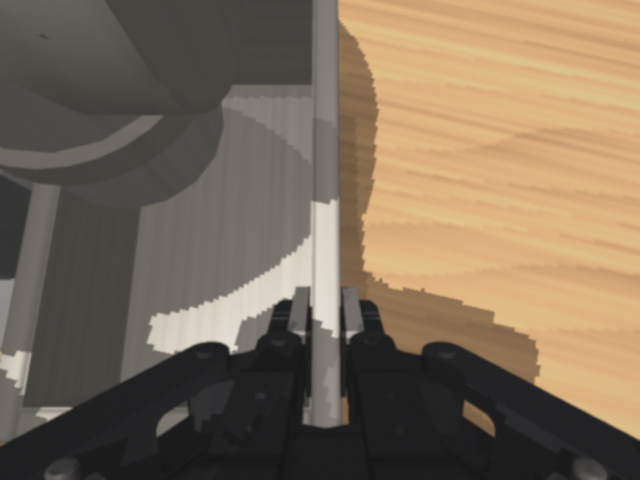

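Run:
```python
from h import *
z=np.load('w5.npz');c={k:z[k] for k in('fx','fy','cx','cy','xyz','orientation')};d=z['d']
for u,v in [(222,125),(215,155),(195,180),(170,198),(135,207),(100,200),(75,190)]:
    w=plane(c,u,v,125);q=world(c,u,v,d[v,u]);q2=world(c,u-6,v-6,d[v-6,u-6]);print((u,v),w.round(1),q2.round(1))
P=np.array([plane(c,u,v,125)[:2] for u,v in [(222,125),(215,155),(195,180),(170,198),(135,207),(100,200)]])
from scipy.optimize import least_squares
r=least_squares(lambda x:np.hypot(*(P-x[:2]).T)-24,[624,-60]);print(r.x,r.fun.round(1))
# pan rim corner near-left visible, and height
for u,v in [(325,380),(325,250),(325,100),(10,400),(40,210)]:
    print((u,v),world(c,u,v,d[v,u]).round(1))
```

```text
(222, 125) [629.3 -81.7 125. ] [626.4 -83.2 133.5]
(215, 155) [620.3 -82.7 125. ] [618.8 -83.5 131.7]
(195, 180) [612.1 -80.  125. ] [610.9 -81.2 132.3]
(170, 198) [605.6 -75.3 125. ] [604.9 -76.8 132.2]
(135, 207) [600.9 -67.4 125. ] [600.5 -69.6 132.5]
(100, 200) [600.4 -57.9 125. ] [598.8 -64.6 138.1]
(75, 190) [601.3 -50.5 125. ] [596.4 -68.9 152.6]
[623.65685328 -58.90518124] [-0.5  0.1  0.   0.4  0.3 -0.7]
(325, 380) [ 569.9 -126.8   92.5]
(325, 250) [ 609.8 -116.2   92.4]
(325, 100) [ 664.7 -101.6   92.5]
(10, 400) [539.5 -35.   92.1]
(40, 210) [598.1 -18.9  93.3]
```

The spout mouth is at (623.7,-58.9), against an estimate of (624.4,-60.7), so they agree. Pan rim top is at 92.4, so its bottom is about 27 mm up. I'm lowering it.

Emit:
{"op": "step_arm", "data": {
  "turn": [
    [0,0,0],
    [0,0,0],
    [0,0,0],
    [0,0,0],
    [0,0,0],
    [0,0,0],
    [0,0,0],
    [0,0,0],
    [0,0,0],
    [0,0,0]
  ],
  "translation": [
    [-2.5,-1.5,4.3],
    [-2.5,-1.5,4.3],
    [-2.5,0,4.3],
    [-2.5,0,4.3],
    [-2,0,3.5],
    [-1,0,1.7],
    [-0.5,0,0.9],
    [0,0,0],
    [0,0,0],
    [0,0,0]
  ],
  "jaw": [0.95,0.95,0.95,0.95,0.95,0.95,0.95,0.95,0.95,0.95]
}}

```text
clock: 8.83
eef_pos: [584.4, -119.7, 57.4]
orientation: [[0.837, 0.257, 0.484], [0.223, -0.966, 0.128], [0.5, 0.001, -0.866]]
wrist_force: [0.4, 0.3, -2.2]
finger_gap: 9.0
```

Run:
```python
from h import *
o=manip.get_obs();print(o['eef_pos'],o['wrist_force'],o['finger_gap'],o['joints'])
c=manip.get_calibration('wrist');p,d=grab('wrist')
for u,v in [(325,380),(325,250),(325,60),(10,400)]:
    print((u,v),world(c,u,v,d[v,u]).round(1))
```

```text
[ 584.40203615 -119.66181486   57.38303919] [ 0.36943334  0.25821779 -2.21620035] 8.981663200516824 [-28.97603944  33.17698688 110.75004224  57.8023218   24.16726195
  -5.1935037 ]
(325, 380) [ 569.1 -123.4   66.9]
(325, 250) [ 608.6 -112.9   66.6]
(325, 60) [680.7 -93.6  65.1]
(10, 400) [538.7 -32.   65.7]
```

Emit:
{"op": "step_arm", "data": {
  "turn": [
    [0,0,0],
    [0,0,0],
    [0,0,0],
    [0,0,0],
    [0,0,0],
    [0,0,0],
    [0,0,0],
    [0,0,0],
    [0,0,0],
    [0,0,0]
  ],
  "translation": [
    [-0.4,0,0.7],
    [-0.4,0,0.6],
    [0,0,0],
    [0,0,0],
    [0,0,0],
    [0,0,0],
    [0,0,0],
    [0,0,0],
    [0,0,0],
    [0,0,0]
  ],
  "jaw": [0.95,0.95,0.95,0.95,0.8,0.7,0.6,0.6,0.6,0.6]
}}

```text
clock: 9.72
eef_pos: [584.3, -119.6, 55.6]
orientation: [[0.837, 0.257, 0.483], [0.223, -0.966, 0.128], [0.5, 0.0, -0.866]]
wrist_force: [0.3, 0.1, -0.1]
finger_gap: 34.3
```

Run:
```python
from h import *
o=manip.get_obs();print(o['eef_pos'],o['wrist_force'],o['finger_gap'],o['joints'])
c=manip.get_calibration('wrist');p,d=grab('wrist');save('w6.png',p)
for u,v in [(325,250),(325,60),(10,400)]:
    print((u,v),world(c,u,v,d[v,u]).round(1))
```

```text
[ 584.25425213 -119.64752028   55.59309739] [ 0.32728241  0.13835584 -0.09685133] 34.277758191686324 [-28.9822904   33.36965277 110.80698655  58.22489793  24.0499123
  -5.65512805]
(325, 250) [ 608.4 -112.9   65. ]
(325, 60) [679.1 -94.   65.3]
(10, 400) [539.  -33.   65.4]
```

View pics/w6.png

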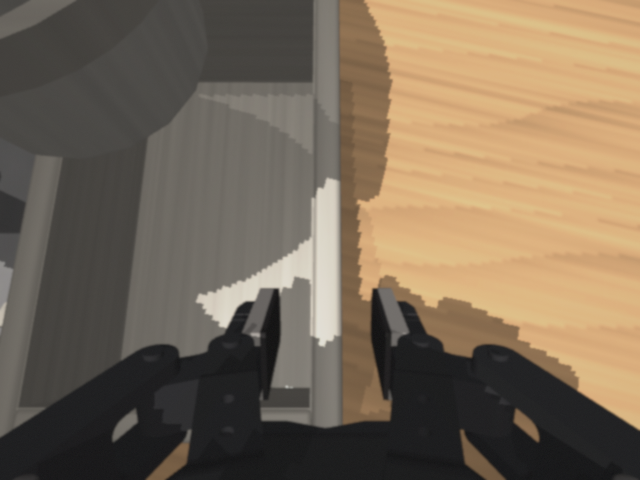

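Pan released and level (rim points all 65). Next I'm fitting arm kinematics from the logged joints and poses, to choose a feasible lean for the crank.

Emit:
{"op": "step_arm", "data": {
  "turn": [
    [0,0,0],
    [0,0,0],
    [0,0,0],
    [0,0,0],
    [0,0,0],
    [0,0,0],
    [0,0,0],
    [0,0,0],
    [0,0,0],
    [0,0,0]
  ],
  "translation": [
    [5,0,-8.7],
    [10,0,-17.3],
    [10,0,-17.3],
    [0,0,-20],
    [0,0,-20],
    [0,0,-25],
    [0,0,-25],
    [0,0,-25],
    [0,0,-25],
    [0,0,-25]
  ],
  "jaw": [0.6,0.6,0.6,0.6,0.6,0.6,0.6,0.6,0.6,0.6]
}}

```text
clock: 10.6
eef_pos: [503.6, -140.8, 249.6]
orientation: [[0.837, 0.257, 0.483], [0.223, -0.966, 0.128], [0.5, 0.0, -0.866]]
wrist_force: [-0.1, -0.6, -0.6]
finger_gap: 34.2
```

```bash
cat > kin.py <<'E'
import numpy as np
from scipy.optimize import least_squares
from scipy.spatial.transform import Rotation as Ro
D=[([-77.06235,19.6340,87.3707,0.0006,73.0759,-8.3653],[190.680,-488.796,249.688]),
([-61.41295239,32.11585031,86.9234154,34.03639705,62.92795643,-12.04339882],[478.337,-411.389,171.674]),
([-61.20328923,38.67656208,91.1805841,37.93331757,54.15973574,-19.34861026],[479.591,-409.214,84.054]),
([-38.34654629,36.03576877,96.97438584,43.03402483,35.92807766,3.68395566],[616.12,-239.616,84.269]),
([-33.32843239,32.47500636,104.84229254,47.51612307,30.3338685,2.59669092],[598.076,-170.572,84.413]),
([-29.27508822,30.375939,109.53328858,50.92337246,26.63805181,2.18686857],[585.306,-123.026,84.275]),
([-28.9822904,33.36965277,110.80698655,58.22489793,24.0499123,-5.65512805],[584.254,-119.648,55.593])]
def ax(a,t):return Ro.from_rotvec(np.array(a,float)*np.radians(t)).as_matrix()
S=np.array([1,1,1,1,1,1])
def fk(q,p,s4=1,s6=1):
    a1,h,L1,a2,L2,L3,lat,la2=p
    R=ax([0,0,1],q[0]);x=R@np.array([a1,lat,h])
    R=R@ax([0,1,0],q[1]);x=x+R@np.array([0,0,L1])
    R=R@ax([0,1,0],q[2]);x=x+R@np.array([a2,la2*0,L2])
    R=R@ax([0,0,1],s4*q[3])@ax([0,1,0],q[4]);x=x+R@np.array([0,la2,0.])
    R=R@ax([0,0,1],s6*q[5])
    x=x+R@np.array([0,0,L3])
    return x,R@ax([0,0,1],OFF)
OFF=-90.
P0=[0,300,450,0,400,250,80,0]
def fit(s4,s6):
    f=lambda p:np.concatenate([fk(q,p,s4,s6)[0]-x for q,x in D])
    return least_squares(f,P0,x_scale=100)
if __name__=='__main__':
    for s4 in(1,-1):
        r=fit(s4,1);print(s4,r.x.round(1),np.abs(r.fun).max())
    r=fit(-1,1)
    for s6 in(1,-1):
        print(fk(D[0][0],r.x,1,s6)[1].round(3));print(fk(D[3][0],r.x,1,s6)[1].round(3));print(fk(D[3][0],r.x,-1,s6)[1].round(3))
E
python3 kin.py
python3 - <<'E'
from h import *
o=manip.get_obs();print(o['eef_pos'],o['joints'].round(2),o['wrist_force'])
E
```

```text
1 [ -0.  222.9 506.2  46.5 379.6 294.5  76.4  -0. ] 0.0005475100196008498
-1 [ 248.1 -348.2  192.1 -251.1  137.  -210.7  130.5  -33.2] 49.89054910648309
[[-0.932 -0.363 -0.   ]
 [-0.363  0.932  0.001]
 [-0.     0.001 -1.   ]]
[[-0.837 -0.257  0.483]
 [-0.223  0.966  0.128]
 [-0.5   -0.    -0.866]]
[[-0.152 -0.988 -0.014]
 [-0.855  0.139 -0.5  ]
 [ 0.496 -0.065 -0.866]]
[[-0.997 -0.08  -0.   ]
 [-0.08   0.997  0.001]
 [ 0.     0.001 -1.   ]]
[[-0.797 -0.362  0.483]
 [-0.345  0.93   0.128]
 [-0.496 -0.065 -0.866]]
[[-0.024 -1.    -0.014]
 [-0.866  0.028 -0.5  ]
 [ 0.5   -0.    -0.866]]
[ 503.60152485 -140.75590592  249.56443087] [-37.22   9.26 108.49  32.3   47.55  18.8 ] [-0.05282107 -0.56320824 -0.61996468]
```

Kinematics fit exactly. Checking the crank circle for lean options.

```bash
cat >> kin.py <<'E'
OFF=90.
P=np.array([0,222.9,506.2,46.5,379.6,294.5,76.4,0]);P=fit(1,1).x
LO=np.array([-145.02,-44.19,2.07,-57.11,16.16,-177.93]);HI=np.array([145.02,115.74,154.8,237.11,152.29,177.93])
def ik(pos,R,q0,P=P):
    def f(q):
        x,Rq=fk(q,P);return np.r_[(x-pos)/10,Ro.from_matrix(R.T@Rq).as_rotvec()*10]
    r=least_squares(f,np.clip(q0,LO+.5,HI-.5),bounds=(LO,HI),x_scale=30.);return r.x,np.abs(r.fun).max()
A=np.radians(14.9);FX=np.array([np.sin(A),-np.cos(A),0]);FY=np.array([np.cos(A),np.sin(A),0])
O=np.array([600.6,28.0,0])   # outlet seen at 623.7,-58.9
def hand(a,gx=-151): return O+gx*FX+65*np.sin(a)*FY+np.array([0,0,200-65*np.cos(a)])
E
python3 - <<'E'
from kin import *
from h import leanR
for flip in(0,1):
  for L in(0,15,25,30,35,40,50,60,75):
    R=leanR(-75.1,L) if flip else leanR(104.9,-L)
    best=None
    for q0 in([20,20,100,-30,50,5],[30,10,110,150,50,5],[20,20,100,-30,50,170],[20,20,100,200,80,170],[20,20,100,200,80,-100],[40,0,120,-40,80,100]):
      qs=[];e=0;q=q0
      for a in np.radians([-35,0,90,180,270]):
        q,err=ik(hand(a,-155),R,q);qs.append(q);e=max(e,err)
      qs=np.array(qs)
      if best is None or e<best[0]: best=(e,qs)
    qs=best[1];print(flip,L,'err',round(best[0],3),'min',qs.min(0).round(0),'max',qs.max(0).round(0))
E
```

```text
0 0 err 0.0 min [10. 22. 69. -0. 60. -5.] max [11. 35. 92.  0. 79. -4.]
0 15 err 0.0 min [ 17.  24.  69. -17.  62.   6.] max [ 18.  37.  91. -15.  79.  11.]
0 25 err 0.0 min [ 21.  26.  68. -28.  65.  12.] max [ 23.  38.  91. -25.  81.  21.]
0 30 err 0.0 min [ 23.  27.  68. -32.  67.  15.] max [ 25.  40.  91. -30.  82.  26.]
0 35 err 0.0 min [ 25.  29.  67. -37.  69.  18.] max [ 28.  41.  90. -34.  83.  30.]
0 40 err 0.0 min [ 27.  31.  67. -41.  72.  21.] max [ 30.  42.  90. -39.  85.  33.]
0 50 err 0.0 min [ 30.  35.  67. -49.  78.  26.] max [ 33.  46.  89. -47.  89.  40.]
0 60 err 0.0 min [ 32.  39.  66. -56.  84.  30.] max [ 36.  49.  89. -54.  93.  45.]
0 75 err 1.843 min [ 32.  44.  61. -57.  95.  30.] max [ 37.  55.  85. -57. 100.  47.]
1 0 err 0.0 min [ 10.  22.  69.  -0.  60. 175.] max [ 11.  35.  92.   0.  79. 176.]
1 15 err 0.0 min [  17.   24.   69.  -17.   62. -174.] max [  18.   37.   91.  -15.   79. -169.]
1 25 err 0.0 min [  21.   26.   68.  -28.   65. -168.] max [  23.   38.   91.  -25.   81. -159.]
1 30 err 0.0 min [  23.   27.   68.  -32.   67. -165.] max [  25.   40.   91.  -30.   82. -154.]
1 35 err 0.0 min [  25.   29.   67.  -37.   69. -162.] max [  28.   41.   90.  -34.   83. -150.]
1 40 err 0.0 min [  27.   31.   67.  -41.   72. -159.] max [  30.   42.   90.  -39.   85. -147.]
1 50 err 0.0 min [  30.   35.   67.  -49.   78. -154.] max [  33.   46.   89.  -47.   89. -140.]
1 60 err 0.0 min [  32.   39.   66.  -56.   84. -150.] max [  36.   49.   89.  -54.   93. -135.]
1 75 err 1.843 min [  32.   44.   61.  -57.   95. -150.] max [  37.   55.   85.  -57.  100. -133.]
```

Run:
```python
from h import *
from kin import hand,ik
R1=leanR(104.9,-35)
o=manip.get_obs()
h=hand(-.6,-155);hov=h-130*R1[:,2];print(h,hov)
go([430,-110,440]);
go(hov,R1,p0=np.array([430,-110,440]))
# check path of turning in place
rv=Ro.from_matrix(o['orientation'].T@R1).as_rotvec();q=o['joints']
for s in np.linspace(0,1,8):
    q,e=ik(np.array([430,-110,440]),o['orientation']@Ro.from_rotvec(rv*s).as_matrix(),q);print(q.round(0),round(e,3))
for s in np.linspace(0,1,5):
    q,e=ik(np.array([430,-110,440])*(1-s)+s*hov,R1,q);print(q.round(0),round(e,3))
```

```text
[525.27671338 168.35106603 146.35318503] [506.10362293 240.40883724 252.84295079]
clk 10.6 turn total [0. 0. 0.] deg 0.0 | trans after turn [  40.4  -48.6 -196.6] 206.5 | trans in present tool axes [  40.4  -48.6 -196.6]
clk 10.6 turn total [-0.0715 -0.8816 -1.6398] deg 106.8 | trans after turn [368.7 163.6 -29.7] 404.5 | trans in present tool axes [  48.3 -319.1  243.8]
[-41.  -8.  95.  25.  76.  32.] 0.0
[-35.  -5.  91.  17.  79.  26.] 0.0
[-30.  -3.  87.   8.  81.  19.] 0.0
[-24.  -2.  85.  -0.  83.  13.] 0.0
[-18.  -0.  84.  -9.  83.   6.] 0.0
[-13.   0.  85. -17.  83.  -1.] 0.0
[ -8.   1.  87. -26.  82.  -8.] 0.0
[ -3.   0.  90. -34.  79. -15.] 0.0
[ -3.   0.  90. -34.  79. -15.] 0.0
[  9.   6.  91. -35.  81.  -1.] 0.0
[ 19.  13.  89. -35.  82.  11.] 0.0
[ 27.  22.  85. -34.  84.  20.] 0.0
[ 34.  31.  77. -33.  86.  26.] 0.0
```

Emit:
{"op": "step_arm", "data": {
  "turn": [
    [0,0,0],
    [0,0,0],
    [0,0,0],
    [0,0,0],
    [0,0,0],
    [0,0,0],
    [-0.0045,-0.0551,-0.1025],
    [-0.0045,-0.0551,-0.1025],
    [-0.0045,-0.0551,-0.1025],
    [-0.0045,-0.0551,-0.1025]
  ],
  "translation": [
    [6.7,-8.1,-32.8],
    [6.7,-8.1,-32.8],
    [6.7,-8.1,-32.8],
    [6.7,-8.1,-32.8],
    [6.7,-8.1,-32.8],
    [6.7,-8.1,-32.8],
    [0,0,0],
    [0,0,0],
    [0,0,0],
    [0,0,0]
  ],
  "jaw": [0.3,0.3,0.3,0.3,0.3,0.3,0.3,0.3,0.3,0.3]
}}

```text
clock: 11.43
eef_pos: [430.3, -110.4, 439.5]
orientation: [[0.749, 0.585, 0.311], [0.611, -0.792, 0.017], [0.256, 0.178, -0.95]]
wrist_force: [0.1, -0.3, -0.7]
finger_gap: 59.6
```

Emit:
{"op": "step_arm", "data": {
  "turn": [
    [-0.0045,-0.0551,-0.1025],
    [-0.0045,-0.0551,-0.1025],
    [-0.0045,-0.0551,-0.1025],
    [-0.0045,-0.0551,-0.1025],
    [-0.0045,-0.0551,-0.1025],
    [-0.0045,-0.0551,-0.1025],
    [-0.0045,-0.0551,-0.1025],
    [-0.0045,-0.0551,-0.1025],
    [-0.0045,-0.0551,-0.1025],
    [-0.0045,-0.0551,-0.1025]
  ],
  "translation": [
    [0,0,0],
    [0,0,0],
    [0,0,0],
    [0,0,0],
    [0,0,0],
    [0,0,0],
    [0,0,0],
    [0,0,0],
    [0,0,0],
    [0,0,0]
  ],
  "jaw": [0.3,0.3,0.3,0.3,0.3,0.3,0.3,0.3,0.3,0.3]
}}

```text
clock: 12.27
eef_pos: [430.6, -110.0, 439.1]
orientation: [[-0.029, 0.992, 0.127], [0.881, 0.085, -0.465], [-0.472, 0.098, -0.876]]
wrist_force: [-0.6, 0.2, 0.0]
finger_gap: 59.5
```

Run:
```python
from h import *
from kin import hand,ik
R1=leanR(104.9,-35)
h=hand(-.6,-155);hov=h-130*R1[:,2]
o=manip.get_obs();print(o['eef_pos'],o['wrist_force'])
go([430,240,400],R1);go(hov,R1,R0=R1,p0=np.array([430,240,400]))
p,d=grab('top');save('t3.png',p[130:280,215:470].repeat(3,0).repeat(3,1))
```

```text
[ 430.58914293 -109.97994695  439.12721958] [-0.57497495  0.17872359  0.00518274]
clk 12.27 turn total [-0.0081 -0.1074 -0.1999] deg 13.0 | trans after turn [ 299.6   89.4 -162. ] 352.2 | trans in present tool axes [ 326.8   25.3 -128.7]
clk 12.27 turn total [0. 0. 0.] deg 0.0 | trans after turn [ 68.7  73.6 131.5] 165.7 | trans in present tool axes [ 68.7  73.6 131.5]
```

View pics/t3.png

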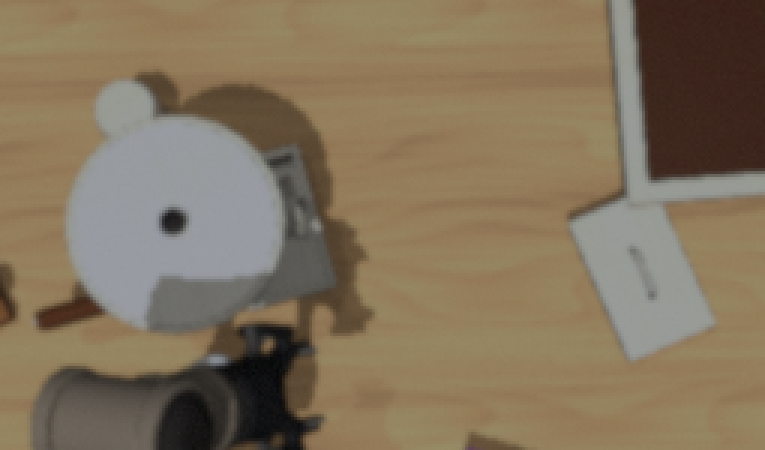

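The top view shows the pan under the outlet, far side edge from crop (297,145) to (335,287), and everything else in place. I'm checking its centre and continuing.

Run:
```python
from h import *
c=manip.get_calibration('top')
a=plane(c,314,178.3,65)[:2];b=plane(c,326.7,225.7,65)[:2];print(a,b,np.linalg.norm(a-b))
m=(a+b)/2;t=(a-b)/np.linalg.norm(a-b);n=np.array([-t[1],t[0]]);print(m+54*n,m-54*n,np.degrees(np.arctan2(t[1],t[0])))
```

```text
[719.67720759 -91.55030522] [ 550.83704223 -133.65451282] 174.01082075021023
[622.19111442 -60.20699539] [ 648.32313541 -164.99782265] 14.002436512675075
```

Emit:
{"op": "step_arm", "data": {
  "turn": [
    [-0.0041,-0.0537,-0.1],
    [-0.0041,-0.0537,-0.1],
    [0,0,0],
    [0,0,0],
    [0,0,0],
    [0,0,0],
    [0,0,0],
    [0,0,0],
    [0,0,0],
    [0,0,0]
  ],
  "translation": [
    [0,0,0],
    [0,0,0],
    [30,9,-16.2],
    [30,9,-16.2],
    [30,9,-16.2],
    [30,9,-16.2],
    [30,9,-16.2],
    [30,9,-16.2],
    [30,9,-16.2],
    [30,9,-16.2]
  ],
  "jaw": [0.3,0.3,0.3,0.3,0.3,0.3,0.3,0.3,0.3,0.3]
}}

```text
clock: 13.15
eef_pos: [431.2, 172.1, 408.2]
orientation: [[-0.204, 0.968, 0.146], [0.796, 0.251, -0.551], [-0.57, 0.003, -0.821]]
wrist_force: [0.9, -0.1, -0.1]
finger_gap: 59.7
```

Emit:
{"op": "step_arm", "data": {
  "turn": [
    [0,0,0],
    [0,0,0],
    [0,0,0],
    [0,0,0],
    [0,0,0],
    [0,0,0],
    [0,0,0],
    [0,0,0],
    [0,0,0],
    [0,0,0]
  ],
  "translation": [
    [30,9,-16.2],
    [30,9,-16.2],
    [11.5,12.3,21.9],
    [11.5,12.3,21.9],
    [11.5,12.3,21.9],
    [11.5,12.3,21.9],
    [11.5,12.3,21.9],
    [11.5,12.3,21.9],
    [0,0,0],
    [0,0,0]
  ],
  "jaw": [0.3,0.3,0.3,0.3,0.3,0.3,0.3,0.3,0.3,0.3]
}}

```text
clock: 13.98
eef_pos: [508.2, 240.7, 252.8]
orientation: [[-0.205, 0.968, 0.143], [0.794, 0.25, -0.554], [-0.572, -0.0, -0.82]]
wrist_force: [0.3, -0.1, 1.6]
finger_gap: 59.5
```

Run:
```python
from h import *
o=manip.get_obs();print(o['eef_pos'],o['wrist_force'],o['joints'].round(1),o['orientation'].round(3))
c=manip.get_calibration('wrist');p,d=grab('wrist');save('w7.png',p);np.savez('w7.npz',p=p,d=d,**{k:c[k] for k in c})
```

```text
[508.23255542 240.68714159 252.75546235] [ 0.2672669  -0.13362392  1.63666702] [ 33.8  31.5  76.3 -32.8  86.   25.7] [[-0.205  0.968  0.143]
 [ 0.794  0.25  -0.554]
 [-0.572 -0.    -0.82 ]]
```

View pics/w7.png

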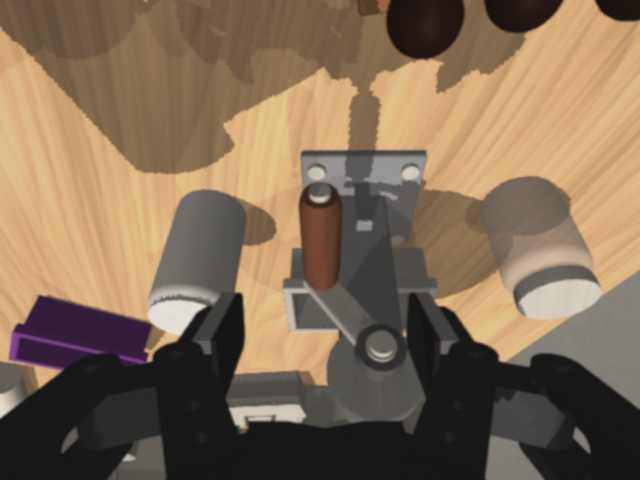

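The wrist view shows the handle from (320,190) to (322,285) and the hub bolt at (382,345). Pan centre measured (622,-60), about 2 mm off the outlet. I'm measuring the handle and hub.

Run:
```python
from h import *
from kin import FX,FY,O,hand
z=np.load('w7.npz');c={k:z[k] for k in('fx','fy','cx','cy','xyz','orientation')};d=z['d'];p=z['p']
hsv=cv2.cvtColor(p,cv2.COLOR_RGB2HSV)
m=np.zeros((480,640),bool);m[180:295,295:347]=True
m&=(hsv[...,1]>110)&(d>0)
v,u=np.nonzero(m);W=np.array([world(c,a,b,d[b,a]) for a,b in zip(u,v)])
W=W[(W[:,2]>100)];f=np.c_[(W-O)@FX,(W-O)@FY,W[:,2]]
print(len(f),f.mean(0).round(1),np.percentile(f,[1,5,50,95,99],axis=0).round(1))
# cylinder fit in feeder y,z with axis free slope
from scipy.optimize import least_squares
def res(x):
    y0,z0,sy,sz=x;dx=f[:,0]+151
    return np.hypot(f[:,1]-y0-sy*dx,f[:,2]-z0-sz*dx)-13
r=least_squares(res,[-37,146,0,0],loss='soft_l1');print(r.x.round(3),np.median(abs(r.fun)))
y0,z0=r.x[:2]
for (uu,vv) in [(382,345),(375,340),(390,345),(378,350),(320,195),(320,190)]: 
    w=world(c,uu,vv,d[vv,uu]);print((uu,vv),w.round(1),((w-O)@FX).round(1),((w-O)@FY).round(1))
print('a',np.arctan2(-y0,-(z0-200))*0+np.arctan2(y0,200-z0),np.hypot(y0,z0-200))
```

```text
3285 [-162.3  -40.1  158.9] [[-192.9  -51.8  147.6]
 [-192.2  -50.6  152.9]
 [-165.9  -40.   159.9]
 [-120.9  -29.7  162. ]
 [-114.2  -28.5  162.4]]
[-3.98710e+01  1.48655e+02 -3.00000e-03  1.50000e-02] 0.37447698480093194
(382, 345) [570.2 137.2 203.6] -113.4 -1.3
(375, 340) [566.6 135.  199.6] -112.1 -5.3
(390, 345) [574.8 139.1 203.9] -114.0 3.6
(378, 350) [567.4 136.6 207. ] -113.5 -4.1
(320, 195) [511.8 208.  154. ] -196.8 -39.6
(320, 190) [512.1 206.5 148.4] -195.3 -39.6
a -0.6602690078099764 65.00773040086533
```

Run:
```python
from h import *
from kin import FX,FY,O
t=O-155*FX-39.9*FY+[0,0,148.6];print(t);go(t)
```

```text
[522.1860115  167.52869385 148.6       ]
clk 14.03 turn total [0. 0. 0.] deg 0.0 | trans after turn [ -0.9  -5.5 129.5] 129.6 | trans in present tool axes [ -0.9  -5.5 129.5]
```

Emit:
{"op": "step_arm", "data": {
  "turn": [
    [0,0,0],
    [0,0,0],
    [0,0,0],
    [0,0,0],
    [0,0,0],
    [0,0,0],
    [0,0,0],
    [0,0,0],
    [0,0,0],
    [0,0,0]
  ],
  "translation": [
    [-0.9,-5.5,18],
    [0,0,18],
    [0,0,18],
    [0,0,18],
    [0,0,18],
    [0,0,18],
    [0,0,15],
    [0,0,6],
    [0,0,0],
    [0,0,0]
  ],
  "jaw": [0.3,0.3,0.3,0.3,0.3,0.3,0.3,0.3,0.3,0.3]
}}

```text
clock: 14.87
eef_pos: [522.7, 168.5, 150.1]
orientation: [[-0.204, 0.968, 0.149], [0.795, 0.253, -0.551], [-0.571, 0.005, -0.821]]
wrist_force: [-0.4, 0.4, 1.0]
finger_gap: 59.6
```

Run:
```python
from h import *
o=manip.get_obs();print(o['eef_pos'],o['wrist_force'],o['joints'].round(1))
c=manip.get_calibration('wrist');p,d=grab('wrist');save('w8.png',p)
```

```text
[522.68309031 168.48870922 150.07143301] [-0.40562284  0.40203705  0.99532023] [ 27.1  34.5  89.1 -36.7  69.2  29.9]
```

View pics/w8.png

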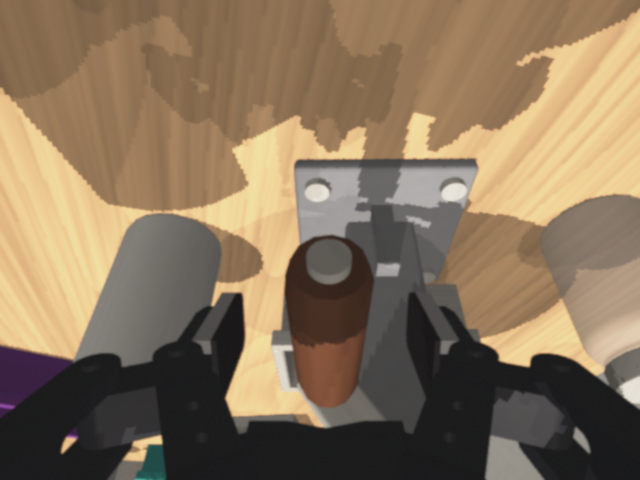

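The handle lies midway between the fingers at (327,330). Closing.

Emit:
{"op": "step_arm", "data": {
  "turn": [
    [0,0,0],
    [0,0,0],
    [0,0,0],
    [0,0,0],
    [0,0,0],
    [0,0,0],
    [0,0,0],
    [0,0,0],
    [0,0,0],
    [0,0,0]
  ],
  "translation": [
    [0,0,1.5],
    [0,0,0],
    [0,0,0],
    [0,0,0],
    [0,0,0],
    [0,0,0],
    [0,0,0],
    [0,0,0],
    [0,0,0],
    [0,0,0]
  ],
  "jaw": [0.9,0.9,0.9,0.9,0.9,0.9,0.9,0.9,0.9,0.9],
  "force": 60
}}

```text
clock: 15.75
eef_pos: [523.0, 167.8, 147.8]
orientation: [[-0.206, 0.967, 0.149], [0.795, 0.254, -0.551], [-0.571, 0.005, -0.821]]
wrist_force: [1.3, 4.3, 5.7]
finger_gap: 24.3
```

```bash
cat > circ.py <<'E'
from h import *
from kin import FX,FY,O
import sys
def ang():
    o=manip.get_obs();p=o['eef_pos']-O;y=p@FY;z=p[2]
    print('clk',round(o['clock'],2),'x',(p@FX).round(1),'y',y.round(2),'z',z.round(2),'a deg',np.degrees(np.arctan2(y,200-z)).round(2),'r',np.hypot(y,200-z).round(2),'F',o['wrist_force'].round(1),'gap',round(o['finger_gap'],1),'dq',abs(o['dq']).max().round(2));return o
def rows(a0,steps,x=None):
    "list of tool-frame steps along the circle from commanded angle a0 (deg) by steps"
    R=leanR(104.9,-35);a=a0;out=[]
    for s in steps:
        a1,a2=np.radians(a),np.radians(a+s)
        w=65*((np.sin(a2)-np.sin(a1))*FY+np.array([0,0,np.cos(a1)-np.cos(a2)]))
        out.append([round(float(k),1) for k in R.T@w]);a+=s
    return out,a
E
python3 -c "
from circ import *
ang(); r,a=rows(-37.8,[3,3,5,5,5,5,5,3,2,0]);print(r,a)"
```

```text
clk 15.75 x -155.0 y -39.01 z 147.85 a deg -36.8 r 65.13 F [1.3 4.3 5.7] gap 24.3 dq 0.09
[[1.2, 2.7, 1.7], [1.1, 2.8, 1.5], [1.6, 4.9, 2.3], [1.3, 5.2, 1.9], [1.1, 5.4, 1.5], [0.8, 5.5, 1.1], [0.5, 5.6, 0.8], [0.2, 3.4, 0.3], [0.1, 2.3, 0.1], [0.0, 0.0, 0.0]] -1.7999999999999972
```

Emit:
{"op": "step_arm", "data": {
  "turn": [
    [0,0,0],
    [0,0,0],
    [0,0,0],
    [0,0,0],
    [0,0,0],
    [0,0,0],
    [0,0,0],
    [0,0,0],
    [0,0,0],
    [0,0,0]
  ],
  "translation": [
    [1.2,2.7,1.7],
    [1.1,2.8,1.5],
    [1.6,4.9,2.3],
    [1.3,5.2,1.9],
    [1.1,5.4,1.5],
    [0.8,5.5,1.1],
    [0.5,5.6,0.8],
    [0.2,3.4,0.3],
    [0.1,2.3,0.1],
    [0,0,0]
  ],
  "jaw": [0.9,0.9,0.9,0.9,0.9,0.9,0.9,0.9,0.9,0.9]
}}

```text
clock: 16.58
eef_pos: [558.9, 177.2, 134.4]
orientation: [[-0.206, 0.968, 0.147], [0.794, 0.252, -0.552], [-0.572, 0.003, -0.821]]
wrist_force: [-3.4, 5.3, 8.4]
finger_gap: 24.3
```

```bash
python3 -c "
from circ import *
ang(); 
c=manip.get_calibration('wrist');p,d=grab('wrist');save('w9.png',p)"
```

```text
clk 16.58 x -154.9 y -1.98 z 134.4 a deg -1.72 r 65.63 F [-3.4  5.3  8.4] gap 24.3 dq 0.63
```

View pics/w9.png

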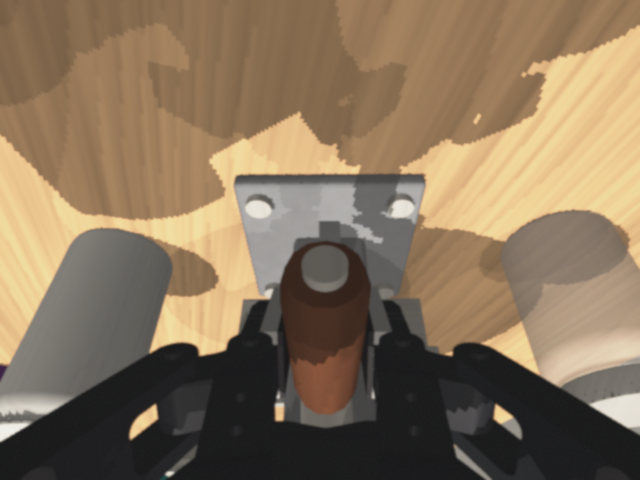

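The crank follows (handle held at (325,330), near straight down). Now the three turns, checking between calls.

```bash
python3 -c "
from circ import *
a=-1.8
for st in ([5,8]+[10]*8,[10]*10,[10]*10,[10]*10):
    r,a=rows(a,st);print(round(a,1),r)"
```

```text
91.2 [[-0.0, 5.7, -0.1], [-0.7, 9.0, -0.9], [-1.8, 10.9, -2.6], [-2.9, 10.2, -4.1], [-3.8, 9.1, -5.5], [-4.7, 7.8, -6.7], [-5.4, 6.3, -7.7], [-5.9, 4.6, -8.5], [-6.3, 2.7, -9.0], [-6.5, 0.8, -9.3]]
191.2 [[-6.5, -1.2, -9.2], [-6.2, -3.2, -8.9], [-5.8, -5.0, -8.3], [-5.2, -6.7, -7.5], [-4.5, -8.2, -6.4], [-3.6, -9.4, -5.2], [-2.6, -10.4, -3.7], [-1.6, -11.0, -2.2], [-0.4, -11.3, -0.6], [0.7, -11.3, 1.0]]
291.2 [[1.8, -10.9, 2.6], [2.9, -10.2, 4.1], [3.8, -9.1, 5.5], [4.7, -7.8, 6.7], [5.4, -6.3, 7.7], [5.9, -4.6, 8.5], [6.3, -2.7, 9.0], [6.5, -0.8, 9.3], [6.5, 1.2, 9.2], [6.2, 3.2, 8.9]]
391.2 [[5.8, 5.0, 8.3], [5.2, 6.7, 7.5], [4.5, 8.2, 6.4], [3.6, 9.4, 5.2], [2.6, 10.4, 3.7], [1.6, 11.0, 2.2], [0.4, 11.3, 0.6], [-0.7, 11.3, -1.0], [-1.8, 10.9, -2.6], [-2.9, 10.2, -4.1]]
```

Emit:
{"op": "step_arm", "data": {
  "turn": [
    [0,0,0],
    [0,0,0],
    [0,0,0],
    [0,0,0],
    [0,0,0],
    [0,0,0],
    [0,0,0],
    [0,0,0],
    [0,0,0],
    [0,0,0]
  ],
  "translation": [
    [0,5.7,-0.1],
    [-0.7,9.0,-0.9],
    [-1.8,10.9,-2.6],
    [-2.9,10.2,-4.1],
    [-3.8,9.1,-5.5],
    [-4.7,7.8,-6.7],
    [-5.4,6.3,-7.7],
    [-5.9,4.6,-8.5],
    [-6.3,2.7,-9.0],
    [-6.5,0.8,-9.3]
  ],
  "jaw": [0.9,0.9,0.9,0.9,0.9,0.9,0.9,0.9,0.9,0.9]
}}

```text
clock: 17.47
eef_pos: [624.0, 194.6, 198.1]
orientation: [[-0.208, 0.967, 0.146], [0.795, 0.254, -0.551], [-0.57, 0.001, -0.822]]
wrist_force: [3.4, 4.6, -6.6]
finger_gap: 24.5
```

```bash
python3 -c "
from circ import *
o=ang();print(o['joints'].round(1))"
```

```text
clk 17.47 x -155.0 y 65.45 z 198.08 a deg 88.32 r 65.48 F [ 3.4  4.6 -6.6] gap 24.5 dq 13.91
[ 25.1  41.   67.5 -34.6  80.5  19. ]
```

Emit:
{"op": "step_arm", "data": {
  "turn": [
    [0,0,0],
    [0,0,0],
    [0,0,0],
    [0,0,0],
    [0,0,0],
    [0,0,0],
    [0,0,0],
    [0,0,0],
    [0,0,0],
    [0,0,0]
  ],
  "translation": [
    [-6.5,-1.2,-9.2],
    [-6.2,-3.2,-8.9],
    [-5.8,-5.0,-8.3],
    [-5.2,-6.7,-7.5],
    [-4.5,-8.2,-6.4],
    [-3.6,-9.4,-5.2],
    [-2.6,-10.4,-3.7],
    [-1.6,-11.0,-2.2],
    [-0.4,-11.3,-0.6],
    [0.7,-11.3,1.0]
  ],
  "jaw": [0.9,0.9,0.9,0.9,0.9,0.9,0.9,0.9,0.9,0.9]
}}

```text
clock: 18.3
eef_pos: [549.2, 174.8, 263.5]
orientation: [[-0.205, 0.967, 0.151], [0.795, 0.255, -0.55], [-0.57, 0.008, -0.821]]
wrist_force: [3.2, 6.5, 3.0]
finger_gap: 24.6
```

```bash
python3 -c "
from circ import *
o=ang();print(o['joints'].round(1))
c=manip.get_calibration('wrist');p,d=grab('wrist');save('w10.png',p);p,d=grab('scene');save('s10.png',cv2.resize(p[120:460,220:460],None,fx=1.7,fy=1.7))"
```

```text
clk 18.3 x -155.0 y -11.93 z 263.49 a deg -169.36 r 64.6 F [3.2 6.5 3. ] gap 24.6 dq 25.17
[ 26.5  29.9  77.2 -34.4  82.1  19.5]
```

View pics/w10.png

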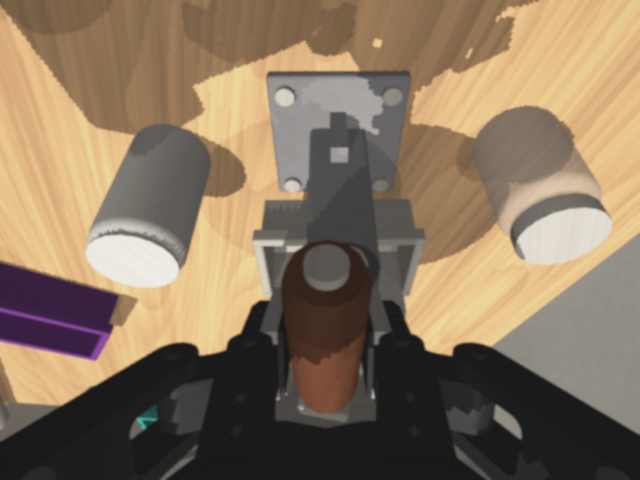

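View pics/s10.png

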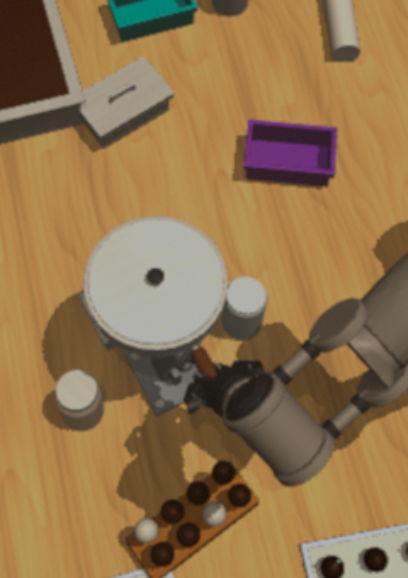

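The handle is still held the same at the top (325,330), nothing else is touched, and forces are under 10 N. Continuing.

Emit:
{"op": "step_arm", "data": {
  "turn": [
    [0,0,0],
    [0,0,0],
    [0,0,0],
    [0,0,0],
    [0,0,0],
    [0,0,0],
    [0,0,0],
    [0,0,0],
    [0,0,0],
    [0,0,0]
  ],
  "translation": [
    [1.8,-10.9,2.6],
    [2.9,-10.2,4.1],
    [3.8,-9.1,5.5],
    [4.7,-7.8,6.7],
    [5.4,-6.3,7.7],
    [5.9,-4.6,8.5],
    [6.3,-2.7,9.0],
    [6.5,-0.8,9.3],
    [6.5,1.2,9.2],
    [6.2,3.2,8.9]
  ],
  "jaw": [0.9,0.9,0.9,0.9,0.9,0.9,0.9,0.9,0.9,0.9]
}}

```text
clock: 19.23
eef_pos: [502.9, 162.5, 175.2]
orientation: [[-0.206, 0.967, 0.149], [0.795, 0.254, -0.552], [-0.571, 0.005, -0.821]]
wrist_force: [1.8, 5.2, 6.9]
finger_gap: 24.7
```

Emit:
{"op": "step_arm", "data": {
  "turn": [
    [0,0,0],
    [0,0,0],
    [0,0,0],
    [0,0,0],
    [0,0,0],
    [0,0,0],
    [0,0,0],
    [0,0,0],
    [0,0,0],
    [0,0,0]
  ],
  "translation": [
    [5.8,5.0,8.3],
    [5.2,6.7,7.5],
    [4.5,8.2,6.4],
    [3.6,9.4,5.2],
    [2.6,10.4,3.7],
    [1.6,11.0,2.2],
    [0.4,11.3,0.6],
    [-0.7,11.3,-1.0],
    [-1.8,10.9,-2.6],
    [-2.9,10.2,-4.1]
  ],
  "jaw": [0.9,0.9,0.9,0.9,0.9,0.9,0.9,0.9,0.9,0.9]
}}

```text
clock: 20.07
eef_pos: [591.8, 185.9, 142.5]
orientation: [[-0.207, 0.968, 0.141], [0.794, 0.251, -0.554], [-0.571, -0.003, -0.821]]
wrist_force: [-10.6, 4.1, 2.7]
finger_gap: 24.6
```

```bash
python3 -c "
from circ import *
o=ang()
p=o['eef_pos']-O
print('x drift',(p@FX))
a=391.2
for st in ([10]*10,[10]*10,[10]*10):
    r,a=rows(a,st);print(round(a,1),r)"
```

```text
clk 20.07 x -154.8 y 32.15 z 142.49 a deg 29.2 r 65.89 F [-10.6   4.1   2.7] gap 24.6 dq 24.81
x drift -154.8487443477979
491.2 [[-3.8, 9.1, -5.5], [-4.7, 7.8, -6.7], [-5.4, 6.3, -7.7], [-5.9, 4.6, -8.5], [-6.3, 2.7, -9.0], [-6.5, 0.8, -9.3], [-6.5, -1.2, -9.2], [-6.2, -3.2, -8.9], [-5.8, -5.0, -8.3], [-5.2, -6.7, -7.5]]
591.2 [[-4.5, -8.2, -6.4], [-3.6, -9.4, -5.2], [-2.6, -10.4, -3.7], [-1.6, -11.0, -2.2], [-0.4, -11.3, -0.6], [0.7, -11.3, 1.0], [1.8, -10.9, 2.6], [2.9, -10.2, 4.1], [3.8, -9.1, 5.5], [4.7, -7.8, 6.7]]
691.2 [[5.4, -6.3, 7.7], [5.9, -4.6, 8.5], [6.3, -2.7, 9.0], [6.5, -0.8, 9.3], [6.5, 1.2, 9.2], [6.2, 3.2, 8.9], [5.8, 5.0, 8.3], [5.2, 6.7, 7.5], [4.5, 8.2, 6.4], [3.6, 9.4, 5.2]]
```

First turn done, lag about 2°. Second turn.

Emit:
{"op": "step_arm", "data": {
  "turn": [
    [0,0,0],
    [0,0,0],
    [0,0,0],
    [0,0,0],
    [0,0,0],
    [0,0,0],
    [0,0,0],
    [0,0,0],
    [0,0,0],
    [0,0,0]
  ],
  "translation": [
    [-3.8,9.1,-5.5],
    [-4.7,7.8,-6.7],
    [-5.4,6.3,-7.7],
    [-5.9,4.6,-8.5],
    [-6.3,2.7,-9.0],
    [-6.5,0.8,-9.3],
    [-6.5,-1.2,-9.2],
    [-6.2,-3.2,-8.9],
    [-5.8,-5.0,-8.3],
    [-5.2,-6.7,-7.5]
  ],
  "jaw": [0.9,0.9,0.9,0.9,0.9,0.9,0.9,0.9,0.9,0.9]
}}

```text
clock: 20.9
eef_pos: [609.4, 190.7, 241.4]
orientation: [[-0.206, 0.967, 0.15], [0.795, 0.255, -0.55], [-0.57, 0.006, -0.822]]
wrist_force: [5.1, 6.4, -2.8]
finger_gap: 24.5
```

Emit:
{"op": "step_arm", "data": {
  "turn": [
    [0,0,0],
    [0,0,0],
    [0,0,0],
    [0,0,0],
    [0,0,0],
    [0,0,0],
    [0,0,0],
    [0,0,0],
    [0,0,0],
    [0,0,0]
  ],
  "translation": [
    [-4.5,-8.2,-6.4],
    [-3.6,-9.4,-5.2],
    [-2.6,-10.4,-3.7],
    [-1.6,-11.0,-2.2],
    [-0.4,-11.3,-0.6],
    [0.7,-11.3,1.0],
    [1.8,-10.9,2.6],
    [2.9,-10.2,4.1],
    [3.8,-9.1,5.5],
    [4.7,-7.8,6.7]
  ],
  "jaw": [0.9,0.9,0.9,0.9,0.9,0.9,0.9,0.9,0.9,0.9]
}}

```text
clock: 21.73
eef_pos: [512.2, 165.0, 240.3]
orientation: [[-0.205, 0.967, 0.15], [0.795, 0.254, -0.551], [-0.571, 0.007, -0.821]]
wrist_force: [1.9, 5.7, 2.7]
finger_gap: 24.3
```

Emit:
{"op": "step_arm", "data": {
  "turn": [
    [0,0,0],
    [0,0,0],
    [0,0,0],
    [0,0,0],
    [0,0,0],
    [0,0,0],
    [0,0,0],
    [0,0,0],
    [0,0,0],
    [0,0,0]
  ],
  "translation": [
    [5.4,-6.3,7.7],
    [5.9,-4.6,8.5],
    [6.3,-2.7,9.0],
    [6.5,-0.8,9.3],
    [6.5,1.2,9.2],
    [6.2,3.2,8.9],
    [5.8,5.0,8.3],
    [5.2,6.7,7.5],
    [4.5,8.2,6.4],
    [3.6,9.4,5.2]
  ],
  "jaw": [0.9,0.9,0.9,0.9,0.9,0.9,0.9,0.9,0.9,0.9]
}}

```text
clock: 22.57
eef_pos: [531.3, 169.9, 142.2]
orientation: [[-0.206, 0.967, 0.148], [0.794, 0.253, -0.552], [-0.572, 0.004, -0.82]]
wrist_force: [-2.9, 7.0, 10.0]
finger_gap: 24.7
```

```bash
python3 -c "
from circ import *
o=ang()
c=manip.get_calibration('wrist');p,d=grab('wrist');save('w11.png',p)
a=691.2
for st in ([10]*10,[10]*10,[10]*10,[10]*6+[8,5,3,0]):
    r,a=rows(a,st);print(round(a,1),r)"
```

```text
clk 22.57 x -154.9 y -30.48 z 142.2 a deg -27.8 r 65.35 F [-2.9  7.  10. ] gap 24.7 dq 15.71
791.2 [[2.6, 10.4, 3.7], [1.6, 11.0, 2.2], [0.4, 11.3, 0.6], [-0.7, 11.3, -1.0], [-1.8, 10.9, -2.6], [-2.9, 10.2, -4.1], [-3.8, 9.1, -5.5], [-4.7, 7.8, -6.7], [-5.4, 6.3, -7.7], [-5.9, 4.6, -8.5]]
891.2 [[-6.3, 2.7, -9.0], [-6.5, 0.8, -9.3], [-6.5, -1.2, -9.2], [-6.2, -3.2, -8.9], [-5.8, -5.0, -8.3], [-5.2, -6.7, -7.5], [-4.5, -8.2, -6.4], [-3.6, -9.4, -5.2], [-2.6, -10.4, -3.7], [-1.6, -11.0, -2.2]]
991.2 [[-0.4, -11.3, -0.6], [0.7, -11.3, 1.0], [1.8, -10.9, 2.6], [2.9, -10.2, 4.1], [3.8, -9.1, 5.5], [4.7, -7.8, 6.7], [5.4, -6.3, 7.7], [5.9, -4.6, 8.5], [6.3, -2.7, 9.0], [6.5, -0.8, 9.3]]
1067.2 [[6.5, 1.2, 9.2], [6.2, 3.2, 8.9], [5.8, 5.0, 8.3], [5.2, 6.7, 7.5], [4.5, 8.2, 6.4], [3.6, 9.4, 5.2], [2.2, 8.2, 3.1], [1.0, 5.4, 1.5], [0.5, 3.3, 0.7], [0.0, 0.0, 0.0]]
```

View pics/w11.png

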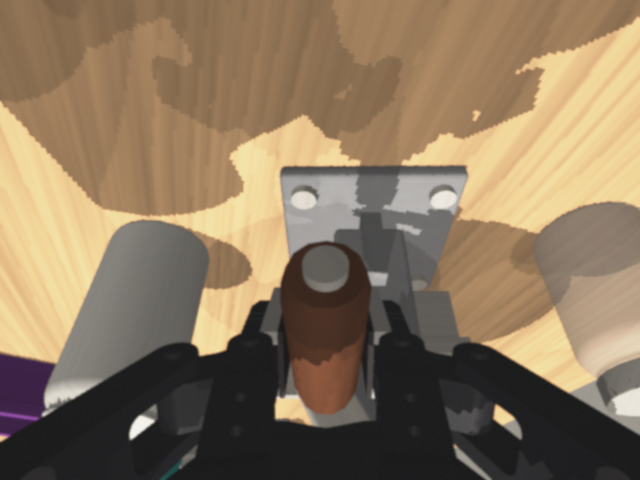

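Still firmly held, now at 692° (28° short of two turns). Third turn, stopping short at 1067° first.

Emit:
{"op": "step_arm", "data": {
  "turn": [
    [0,0,0],
    [0,0,0],
    [0,0,0],
    [0,0,0],
    [0,0,0],
    [0,0,0],
    [0,0,0],
    [0,0,0],
    [0,0,0],
    [0,0,0]
  ],
  "translation": [
    [2.6,10.4,3.7],
    [1.6,11.0,2.2],
    [0.4,11.3,0.6],
    [-0.7,11.3,-1.0],
    [-1.8,10.9,-2.6],
    [-2.9,10.2,-4.1],
    [-3.8,9.1,-5.5],
    [-4.7,7.8,-6.7],
    [-5.4,6.3,-7.7],
    [-5.9,4.6,-8.5]
  ],
  "jaw": [0.9,0.9,0.9,0.9,0.9,0.9,0.9,0.9,0.9,0.9]
}}

```text
clock: 23.45
eef_pos: [619.6, 193.4, 175.5]
orientation: [[-0.209, 0.968, 0.142], [0.795, 0.253, -0.552], [-0.57, -0.002, -0.822]]
wrist_force: [-0.9, 4.5, -7.2]
finger_gap: 24.7
```

Emit:
{"op": "step_arm", "data": {
  "turn": [
    [0,0,0],
    [0,0,0],
    [0,0,0],
    [0,0,0],
    [0,0,0],
    [0,0,0],
    [0,0,0],
    [0,0,0],
    [0,0,0],
    [0,0,0]
  ],
  "translation": [
    [-6.3,2.7,-9.0],
    [-6.5,0.8,-9.3],
    [-6.5,-1.2,-9.2],
    [-6.2,-3.2,-8.9],
    [-5.8,-5.0,-8.3],
    [-5.2,-6.7,-7.5],
    [-4.5,-8.2,-6.4],
    [-3.6,-9.4,-5.2],
    [-2.6,-10.4,-3.7],
    [-1.6,-11.0,-2.2]
  ],
  "jaw": [0.9,0.9,0.9,0.9,0.9,0.9,0.9,0.9,0.9,0.9]
}}

```text
clock: 24.28
eef_pos: [571.4, 180.6, 263.9]
orientation: [[-0.205, 0.967, 0.151], [0.795, 0.255, -0.55], [-0.57, 0.007, -0.822]]
wrist_force: [5.3, 6.6, -0.1]
finger_gap: 24.4
```

Emit:
{"op": "step_arm", "data": {
  "turn": [
    [0,0,0],
    [0,0,0],
    [0,0,0],
    [0,0,0],
    [0,0,0],
    [0,0,0],
    [0,0,0],
    [0,0,0],
    [0,0,0],
    [0,0,0]
  ],
  "translation": [
    [-0.4,-11.3,-0.6],
    [0.7,-11.3,1.0],
    [1.8,-10.9,2.6],
    [2.9,-10.2,4.1],
    [3.8,-9.1,5.5],
    [4.7,-7.8,6.7],
    [5.4,-6.3,7.7],
    [5.9,-4.6,8.5],
    [6.3,-2.7,9.0],
    [6.5,-0.8,9.3]
  ],
  "jaw": [0.9,0.9,0.9,0.9,0.9,0.9,0.9,0.9,0.9,0.9]
}}

```text
clock: 25.12
eef_pos: [498.4, 161.3, 197.8]
orientation: [[-0.205, 0.967, 0.149], [0.795, 0.254, -0.551], [-0.571, 0.006, -0.821]]
wrist_force: [1.9, 7.0, 4.1]
finger_gap: 24.6
```

```bash
python3 -c "
from circ import *
o=ang()"
```

```text
clk 25.12 x -155.1 y -64.52 z 197.79 a deg -88.03 r 64.56 F [1.9 7.  4.1] gap 24.6 dq 15.71
```

Emit:
{"op": "step_arm", "data": {
  "turn": [
    [0,0,0],
    [0,0,0],
    [0,0,0],
    [0,0,0],
    [0,0,0],
    [0,0,0],
    [0,0,0],
    [0,0,0],
    [0,0,0],
    [0,0,0]
  ],
  "translation": [
    [6.5,1.2,9.2],
    [6.2,3.2,8.9],
    [5.8,5.0,8.3],
    [5.2,6.7,7.5],
    [4.5,8.2,6.4],
    [3.6,9.4,5.2],
    [2.2,8.2,3.1],
    [1.0,5.4,1.5],
    [0.5,3.3,0.7],
    [0,0,0]
  ],
  "jaw": [0.9,0.9,0.9,0.9,0.9,0.9,0.9,0.9,0.9,0.9]
}}

```text
clock: 25.95
eef_pos: [547.9, 174.3, 136.0]
orientation: [[-0.205, 0.967, 0.148], [0.795, 0.253, -0.552], [-0.571, 0.004, -0.821]]
wrist_force: [-0.9, 6.5, 4.4]
finger_gap: 24.6
```

```bash
python3 -c "
from circ import *
o=ang()
print(rows(-12.8,[5,4,2,1.5,0,0])[0])
c=manip.get_calibration('wrist');p,d=grab('wrist');save('w12.png',p)"
```

```text
clk 25.95 x -154.9 y -13.36 z 135.97 a deg -11.78 r 65.41 F [-0.9  6.5  4.4] gap 24.6 dq 0.89
[[0.6, 5.6, 0.8], [0.3, 4.5, 0.4], [0.1, 2.3, 0.1], [0.0, 1.7, 0.0], [0.0, 0.0, 0.0], [0.0, 0.0, 0.0]]
```

View pics/w12.png

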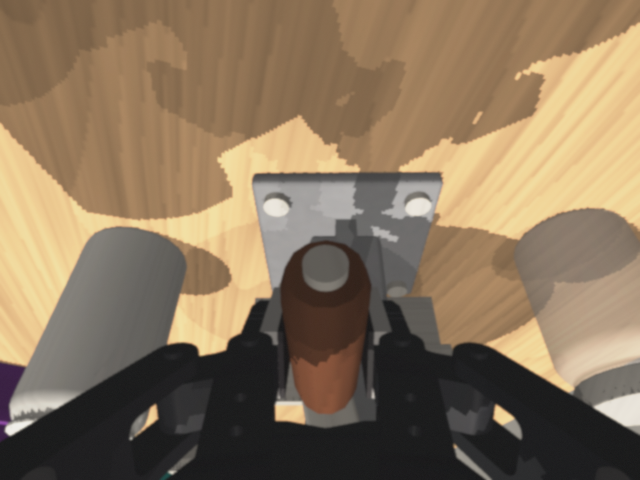

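Handle firmly held 11.8° short of the third turn. Last bit, then hold.

Emit:
{"op": "step_arm", "data": {
  "turn": [
    [0,0,0],
    [0,0,0],
    [0,0,0],
    [0,0,0],
    [0,0,0],
    [0,0,0],
    [0,0,0],
    [0,0,0],
    [0,0,0],
    [0,0,0]
  ],
  "translation": [
    [0.6,5.6,0.8],
    [0.3,4.5,0.4],
    [0.1,2.1,0.1],
    [0,0.8,0],
    [0,0,0],
    [0,0,0],
    [0,0,0],
    [0,0,0],
    [0,0,0],
    [0,0,0]
  ],
  "jaw": [0.9,0.9,0.9,0.9,0.9,0.9,0.9,0.9,0.9,0.9]
}}

```text
clock: 26.83
eef_pos: [559.4, 177.4, 134.5]
orientation: [[-0.206, 0.968, 0.147], [0.794, 0.253, -0.552], [-0.572, 0.003, -0.821]]
wrist_force: [-3.8, 6.1, 5.7]
finger_gap: 24.7
```

```bash
python3 -c "
from circ import *
o=ang()"
```

```text
clk 26.83 x -154.9 y -1.4 z 134.47 a deg -1.22 r 65.55 F [-3.8  6.1  5.7] gap 24.7 dq 0.15
```

Emit:
{"op": "step_arm", "data": {
  "turn": [
    [0,0,0],
    [0,0,0],
    [0,0,0],
    [0,0,0],
    [0,0,0],
    [0,0,0],
    [0,0,0],
    [0,0,0],
    [0,0,0],
    [0,0,0]
  ],
  "translation": [
    [0,0,0],
    [0,0,0],
    [0,0,0],
    [0,0,0],
    [0,0,0],
    [0,0,0],
    [0,0,0],
    [0,0,0],
    [0,0,0],
    [0,0,0]
  ],
  "jaw": [0.7,0.6,0.5,0.4,0.3,0.3,0.3,0.3,0.3,0.3]
}}

```text
clock: 27.67
eef_pos: [559.7, 176.9, 133.5]
orientation: [[-0.206, 0.967, 0.147], [0.794, 0.253, -0.552], [-0.572, 0.003, -0.821]]
wrist_force: [-0.9, -0.3, -0.0]
finger_gap: 59.7
```

```bash
python3 -c "
from circ import *
o=ang()
c=manip.get_calibration('wrist');p,d=grab('wrist');save('w13.png',p)"
```

```text
clk 27.67 x -154.4 y -1.27 z 133.51 a deg -1.1 r 66.5 F [-0.9 -0.3 -0. ] gap 59.7 dq 0.07
```

View pics/w13.png

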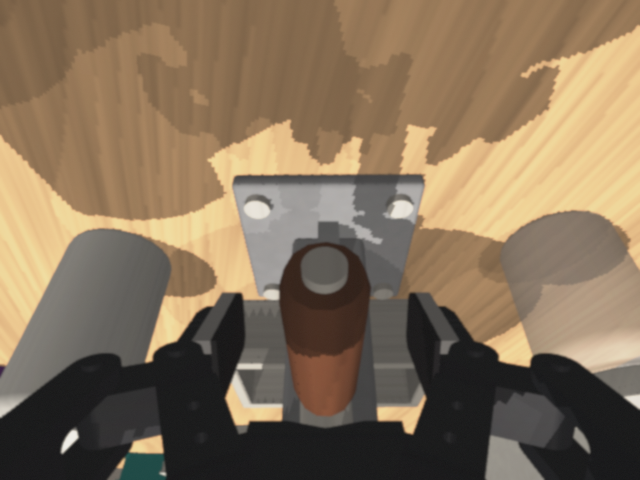

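Released, handle straight down and centred between the open fingers at (325,330). Withdrawing along the tool axis.

Emit:
{"op": "step_arm", "data": {
  "turn": [
    [0,0,0],
    [0,0,0],
    [0,0,0],
    [0,0,0],
    [0,0,0],
    [0,0,0],
    [0,0,0],
    [0,0,0],
    [0,0,0],
    [0,0,0]
  ],
  "translation": [
    [0,0,-10],
    [0,0,-18],
    [0,0,-20],
    [0,0,-20],
    [0,0,-20],
    [0,0,-20],
    [0,0,-20],
    [0,0,-12],
    [0,0,0],
    [0,0,0]
  ],
  "jaw": [0.3,0.3,0.3,0.3,0.3,0.3,0.3,0.3,0.3,0.3]
}}

```text
clock: 28.55
eef_pos: [539.0, 254.8, 249.0]
orientation: [[-0.206, 0.967, 0.148], [0.795, 0.254, -0.552], [-0.571, 0.004, -0.821]]
wrist_force: [-0.4, 0.5, 0.3]
finger_gap: 59.8
```

Run:
```python
from circ import *
from scipy.optimize import least_squares
ang()
c=manip.get_calibration('wrist');p,d=grab('wrist');save('w14.png',p)
hsv=cv2.cvtColor(p,cv2.COLOR_RGB2HSV)
v,u=np.nonzero((hsv[...,1]>110)&(d>0)&(d<330))
W=np.array([world(c,a,b,d[b,a]) for a,b in zip(u,v)]);f=np.c_[(W-O)@FX,(W-O)@FY,W[:,2]]
f=f[(f[:,0]>-200)&(f[:,0]<-105)&(abs(f[:,1])<60)&(f[:,2]>100)];print(len(f))
r=least_squares(lambda x:np.hypot(f[:,1]-x[0],f[:,2]-x[1])-13,[0,135],loss='soft_l1');print('handle y,z',r.x,'deg',np.degrees(np.arctan2(r.x[0],200-r.x[1])))
for n in('scene','top'):
    c=manip.get_calibration(n);z=np.load(n+'1.npz');p,d=grab(n);save(n+'_end.png',p)
    pts={'scene':[('can',360,285,30),('jar',265,350,22),('lid',293,178,40),('pops',332,425,50)],'top':[('can',287,259,20),('jar',257,167,16),('lid',428,220,32),('pops',196,215,32)]}[n]
    for nm,uu,vv,k in pts:
        s=(slice(vv-k,vv+k),slice(uu-k,uu+k))
        sh,resp=cv2.phaseCorrelate(cv2.cvtColor(z['p'][s],cv2.COLOR_RGB2GRAY).astype(np.float32),cv2.cvtColor(p[s],cv2.COLOR_RGB2GRAY).astype(np.float32));print(n,nm,np.round(sh,2),round(resp,2))
```

```text
clk 28.55 x -235.0 y -1.23 z 248.96 a deg -178.56 r 48.98 F [-0.4  0.5  0.3] gap 59.8 dq 1.96
2988
handle y,z [ -3.16136469 135.75572226] deg -2.8171670614294957
scene can [-0.22  0.23] 0.59
scene jar [0.48 0.54] 0.99
scene lid [ 0.02 -0.12] 0.76
scene pops [-0.11 -0.04] 0.58
top can [-0.17  0.11] 0.88
top jar [-0.01 -0.07] 0.98
top lid [-0.04  0.01] 0.85
top pops [-0.18 -0.25] 0.45
```

View pics/scene_end.png

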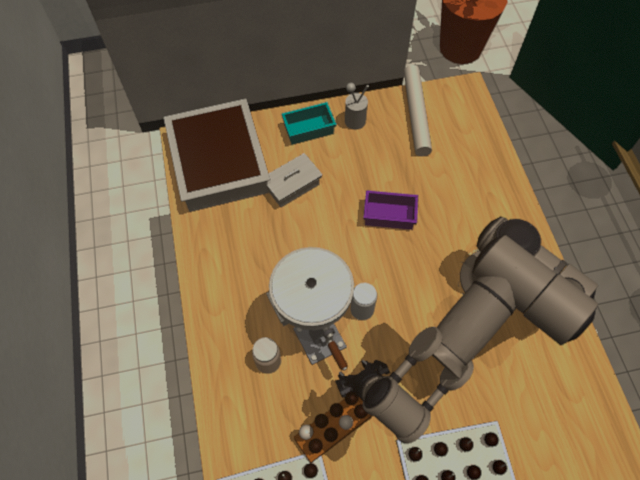

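View pics/top_end.png

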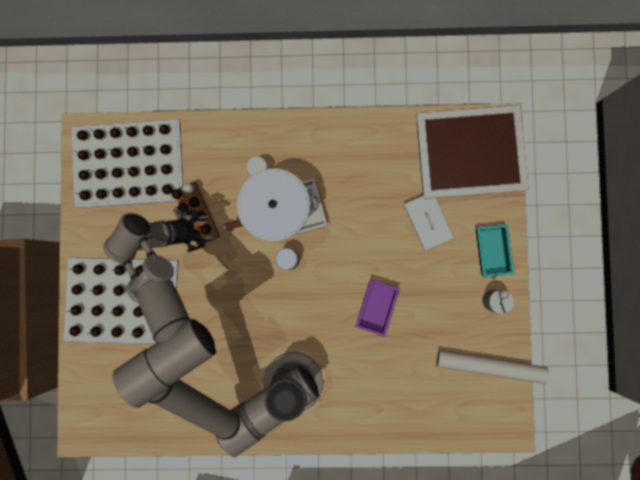

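The final pictures show the pan under the outlet (top (313,205)), bystanders unmoved (under 1 px), the crank down and the arm clear. Handing in.

```bash
python3 -c "
from h import *
o=manip.get_obs();print(o['wrist_force'],abs(o['dq']).max());print(manip.hand_in())"
```

```text
[-0.03782494 -0.86742661  0.5210317 ] 0.2697182999122042
the job is handed in; nothing more can be done
None
```

The open pan is under the outlet, the crank has made its three turns, and the job is handed in; no verdict was reported. The clock read about 28.7 s of the 72 s allowed.

**Pan:** I gripped it by its -y rim with a 30° lean and set it down level. A top view taken before cranking put its centre within about 2 mm of the outlet, and the rim was 65 mm high at every point checked. After cranking I only saw it still in place in the final pictures; I did not measure it again.

**Crank:** I held the handle at a 35° lean, turned it from about -37° to straight down, then gave it three full turns. It did not slip in the grip, and forces stayed at about 12 N or less.

**Final angle:** The two checks disagreed slightly: 1.2° short of straight down from the tool position, and 2.8° short from the last wrist-camera fit. Both are well inside 15°.

**Bystanders:** The jar, canister, cake-pop stand and lidded pan shifted by less than 1 pixel in both views. The arm ended clear of everything, with wrist force near zero.

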